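# Repack a returned follow focus kit into its case inserts

### The job

This camera kit has come back from a hire: put the follow focus, the long support rod, the short support rod and the viewfinder eyepiece each into the case insert whose pocket is made for it, fully seated in the pocket, with the follow focus and the eyepiece upright as they stand now. Set each piece down in its pocket rather than dropping it, and leave the tape measure where it stands.

Things in the scene. Friction and masses are not known exactly. Their poses are not given: they have to be found in the camera images.
- long_rod: The longer of the two black steel support rods, lying flat on the cart top: 15 mm diameter, 150 mm long. Origin on its axis at mid-length (7.5 mm above the cart top at the start); y runs along the rod. Both ends alike, either way round is right. It can roll.
- short_rod: The shorter of the two black steel support rods, lying flat on the cart top: 15 mm diameter, 100 mm long. Origin on its axis at mid-length (7.5 mm above the cart top at the start); y runs along the rod. Both ends alike, either way round is right. It can roll.
- follow_focus: Gray aluminium follow focus on its rod clamp, 92 mm high. Origin mid-underside, z up. Clamp 34 (x) x 90 (y) x 26 mm. On it a gearbox to grip: 40 (x) x 44 (y), centred y=+6, 26 to 82 mm up. Beside it at y=+42 to +56 a 64 mm hand wheel with white disc, axle along y, 60 mm up; across from it, at y=-40, 58 mm up, a 43 mm black gear. About 0.4 kg. Either way round fits.
- eyepiece: Brass viewfinder eyepiece standing upright on its flange, black rubber eyecup with glass on top. 66 mm high; flange 50 mm diameter, 8 mm high; plain barrel 40 mm diameter from 8 to 54 mm up (fine ribs low on it), eyecup 38 mm above that. Origin mid-underside, z up; round, its yaw does not matter.
- long_rod_insert: Fixed black case insert, white pocket floor 5 mm and rim 22 mm above the cart top. Origin mid-underside, under the pocket's middle; z up. 190 mm long (y), 90 wide (x). Slot along y for the long rod: 166 x 31 mm. No walls over the middle 60 mm of length (finger room). The slot's floor slopes to a shallow valley that centres the rod: seated axis 13 mm above the cart top.
- short_rod_insert: Fixed black case insert, white pocket floor 5 mm and rim 22 mm above the cart top. Origin mid-underside, under the pocket's middle; z up. 140 mm long (y), 90 wide (x). Slot along y for the short rod: 116 x 31 mm. No walls over the middle 60 mm of length (finger room). The slot's floor slopes to a shallow valley that centres the rod: seated axis 13 mm above the cart top.
- follow_focus_insert: Fixed black case insert, white pocket floor 5 mm and rim 22 mm above the cart top. Origin mid-underside, under the pocket's middle; z up. 90 mm wide (x), 140 long (y), with a rectangular pocket 50 (x) by 106 mm (y) for the follow focus's clamp block, either way round.
- eyepiece_insert: Fixed black case insert, white pocket floor 5 mm and rim 22 mm above the cart top. Origin mid-underside, under the pocket's middle; z up. 90 (x) by 100 mm (y), with a round pocket of 66 mm diameter for the eyepiece's flange.
- tape_measure: Yellow plastic tape measure standing among the kit, not part of the job: 38 mm (x) by 70 mm (y), 62 mm high. Origin at the middle of its underside, z up.
There are look-alikes about, which are no part of the job. What is shaped like the long_rod_insert but green is not meant. Leave any green look-alike of the follow_focus_insert alone.

How it is judged:
At the end, for the whole second after the job is handed in: All four pieces in their own inserts, let go and at rest: within 15 mm of the pocket's middle, bottomed (rod axis under 17 mm, other undersides under 10 mm above the insert's underside), rods and follow focus within 0.25 rad of the pocket's length, the others upright within 0.12 rad (horizontal distance between long_rod and long_rod_insert below 0.015 m and z of long_rod in the frame of long_rod_insert below 0.017 m and angle between the y axis of long_rod and the y axis of long_rod_insert, either way round below 0.25 rad and contact force between each of long_rod, short_rod, follow_focus, eyepiece and the fingers below 0.1 N and linear speed of each of long_rod, short_rod, follow_focus, eyepiece below 0.02 m/s and horizontal distance between short_rod and short_rod_insert below 0.015 m and z of short_rod in the frame of short_rod_insert below 0.017 m and angle between the y axis of short_rod and the y axis of short_rod_insert, either way round below 0.25 rad and horizontal distance between follow_focus and follow_focus_insert below 0.015 m and z of follow_focus in the frame of follow_focus_insert below 0.01 m and angle between the y axis of follow_focus and the y axis of follow_focus_insert, either way round below 0.25 rad and angle between each of follow_focus, eyepiece's own z axis and vertical below 0.12 rad and horizontal distance between eyepiece and eyepiece_insert below 0.015 m and z of eyepiece in the frame of eyepiece_insert below 0.01 m); the robot touches nothing.
It fails at once if a piece is let go while more than 45 mm above the cart top (dropped instead of set down) ((height (world z) of long_rod above 0.045 m and contact force between long_rod and the fingers below 0.01 N) or (height (world z) of short_rod above 0.045 m and contact force between short_rod and the fingers below 0.01 N) or (height (world z) of follow_focus above 0.045 m and contact force between follow_focus and the fingers below 0.01 N) or (height (world z) of eyepiece above 0.045 m and contact force between eyepiece and the fingers below 0.01 N)).
It fails at once if the tape measure is moved more than 20 mm (distance of tape_measure from where it was at the start of the episode above 0.02 m).
It also fails if it takes over 96 s, if anything falls off the work surface, if the arm or the gripper's body presses on something with over 40 N, if the wrist force passes 120 N, or if a joint passes its speed limit or range.

### The arm

A 6-joint arm with a two-finger parallel gripper is mounted at the origin on the work surface. World frame = base frame: x ahead of the robot, y to its left, z up, the work surface at z = 0. Lengths are in m, angles in rad, forces in N, time in s.
With the tool pointing down it reaches from about 0.25 to 0.775 m from the base axis. Payload 8.9 kg.
Tool frame: the origin (TCP) lies midway between the tips of the shut fingers; the grasp point (between the pads) lies 19 mm behind it (grip_depth is the distance from the TCP to the grasp point, in m); z points along the fingers, y is the line along which they close (so a half turn about z gives the same grasp; the last joint's range is limited). The gripper opens to 85 mm and grips with 20 to 120 N. Pads are 22 mm wide; open, the fingers measure 114 mm over their backs; the gripper's body (76 mm by 85 mm) begins 54 mm behind the grasp point. The pads swing forward as they close: fully open they stand 13 mm farther back than shut.
Start: joints at [-1.472, 0.291, -0.153, 1.127, 0, 1.431], TCP at [0.124, -0.51, 0.201] pointing down, gripper open.
Joint ranges: [-2.52, 2.52], [-0.91, 1.74], [-1.3, 1.37], [-1.96, 2.02], [-1.52, 1.47], [-3.14, 3.14]. Speed limits (rad/s): [2.22, 2.22, 2.79, 3.14, 3.14, 3.14].

### API

Orientations are given as a 3x3 rotation matrix whose columns are the frame's x, y, z axes.
In Python, from station import read_state, capture, camera_info, job_done, grip_depth gives the robot as it stands.
- The arm moves only by the shell command python3 -m inch 'ROWS'. ROWS is JSON, a list of rows, each an object of numbers: "dx", "dy", "dz": the shift along the tool's x, y, z scaled (see below); "ax", "ay", "az": the turn, a rotation vector about the tool's x, y, z scaled (see below); "fingers": the opening, from 0 (shut) to 1 (fully open). A call has 1 to 12 rows; each row is the pose to reach, as a shift and turn from the pose commanded when the call began, along the tool's axes at that moment, turning the shorter way round; what a row does not reach only later rows make up. The controller multiplies each number of a shift by 1000 mm and each number of a turn by 180 degrees. A row lasts 1/12 s, in which the tool goes at most 41.7 mm and 7.16 degrees, less where a joint would pass 70% of its speed; a pose out of reach is approached as far as the arm can. A call with a number of a shift or a turn outside -1 to 1 is refused whole. A call with a gripper value outside its range is refused whole. The fingers move at their own pace and stop on an object; the grip force is fixed at half the most. Time passes only in rows, so rows that repeat a pose let the fingers close. It gives the time, the measured TCP pose, the force, the opening and the grip force at its end, in the units of the state.
- read_state(): the state, without advancing time (a new reading comes with each control period).
- capture(name): name is "scene" or "top" or "wrist"; returns (picture, depth): 420x560x3 uint8, blue, green, red; 420x560 float32, m along the optical axis (not along the pixel's ray), 0 where there is no reading.
- camera_info(name): a dict with "vfov" (degrees; the focal length in pixels is half the picture's height over the tangent of half this angle, whatever the lens; pixels are square), "cx", "cy" (the principal point, pixels), "distortion" ([k1, k2, p1, p2, k3] as OpenCV has them; the pictures are not rectified), "R" (3x3) and "t" (3): a world point X has camera coordinates R X + t. Camera axes: x right, y down, z forward; pixel columns grow to the right and rows downward; lengths in m; the calibration is good to about 2 mm. A picture is of the moment at which its call begins: read the wrist's pose just before it. camera_info takes no time and is no camera call; for the wrist camera it gives the pose at the moment of the call.
- job_done(): hands the job in; it is judged then, once.
The state is a dict: "t": time; "joint_pos": joint angles; "qvel": joint speeds; "tau": joint torques, N m; "ee_pos": TCP position; "tool_rot": TCP orientation; "ft_force": force on the tool from outside, world axes, zero at the start; "moment": the same for the moment, N m; "gripper_width": finger opening in m; "gripper_force": force on a finger pad.
Only numpy, scipy, OpenCV 4.12 (cv2) and the standard library are available. Lean on these libraries where they do the work, as an engineer would, in place of code of your own. Each camera call takes 0.05 s, during which the arm holds its last target. There are 200 camera calls.

## Working session

There is one attempt and no reset: what is moved stays moved. The work goes in short steps, Python scripts to look and compute and a shell command to move; the robot and the scene stay as the last step left them, time stands still between calls to the robot, and variables do not carry over. Pictures are saved under pics/ and viewed, at most 17 in all, crops included, and the job is handed in when it is done.

```bash
mkdir -p pics; ls; python3 - <<'E'
from station import *
import cv2,numpy as np
print(read_state()); print(grip_depth)
for n in("top","scene"):
    p,d=capture(n); cv2.imwrite(f"pics/{n}0.png",p); np.savez(f"{n}0.npz",p=p,d=d); print(n,camera_info(n))
E
```

```text
pics
{'t': 0.0, 'joint_pos': array([-1.47232198e+00,  2.91234600e-01, -1.54109061e-01,  1.12673834e+00,
        7.70847968e-06,  1.43149682e+00]), 'qvel': array([ 2.21967521e-04,  3.23209144e-04,  1.01028463e-03,  5.39708988e-04,
       -8.68632284e-05, -7.70139224e-04]), 'tau': array([ 1.59613068e-03, -5.37143898e+01,  3.31370223e+01,  1.56687334e-02,
       -2.25713384e-04, -3.17014894e-06]), 'ee_pos': array([ 0.12361723, -0.50974397,  0.20086252]), 'tool_rot': array([[ 9.71864740e-01,  2.35539620e-01, -1.18730207e-04],
       [ 2.35539576e-01, -9.71863915e-01,  1.28020272e-03],
       [ 1.86148859e-04, -1.27214955e-03, -9.99999173e-01]]), 'ft_force': array([-0.90203382,  0.31288481, -0.21368468]), 'moment': array([ 0.03325867, -0.01753277,  0.03639818]), 'gripper_force': 0.0, 'gripper_width': 0.08518547576805839}
0.0187
top {'vfov': 53.03420770956985, 'cx': 272.09241765677564, 'cy': 210.55542226475393, 'distortion': array([-0.03254789,  0.        ,  0.        ,  0.        ,  0.        ]), 'R': array([[ 0.02721308, -0.99957651,  0.01030758],
       [-0.99190331, -0.02828086, -0.12380641],
       [ 0.12404548, -0.00685497, -0.99225285]]), 't': array([0.08627984, 0.4199617 , 1.05713525])}
scene {'vfov': 52.86620802597804, 'cx': 280.5982072611011, 'cy': 208.1771607820493, 'distortion': array([0.01568503, 0.        , 0.        , 0.        , 0.        ]), 'R': array([[ 0.68529957,  0.72816948,  0.01156365],
       [ 0.61290262, -0.56809741, -0.54919551],
       [-0.39333813,  0.38345084, -0.83561389]]), 't': array([-0.34425839, -0.17852957,  1.4732346 ])}
```

View pics/top0.png

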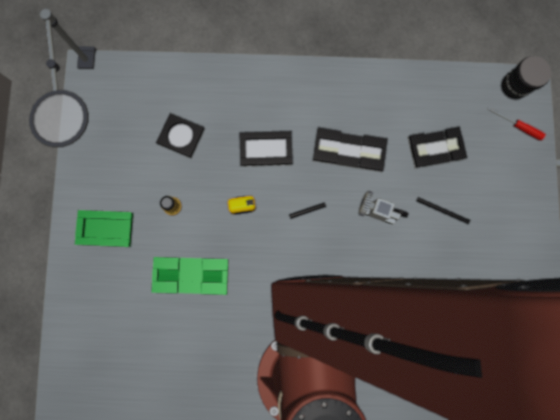

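View pics/scene0.png

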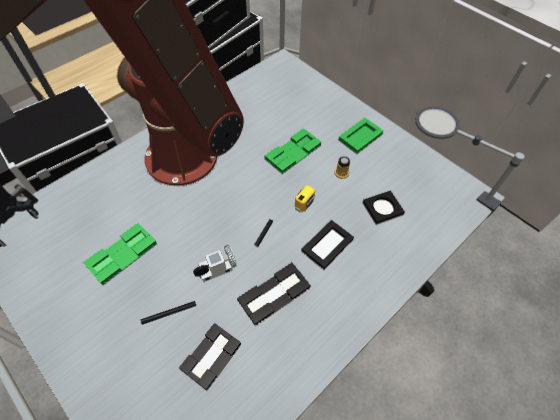

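The top view shows the eyepiece insert at (181,135), follow-focus insert (266,148), long-rod insert (350,148) and short-rod insert (437,147). The pieces are the eyepiece (170,206), tape (241,205), short rod (308,210), follow focus (383,208) and long rod (443,210). The scene view agrees, and all the green look-alikes stand apart.

```bash
cat > h.py <<'E'
import cv2,numpy as np
from station import *
def K(ci): 
    f=210/np.tan(np.radians(ci["vfov"])/2); return np.array([[f,0,ci["cx"]],[0,f,ci["cy"]],[0,0,1]])
def rays(ci,uv):
    n=cv2.undistortPoints(np.float64(uv).reshape(-1,1,2),K(ci),np.array(ci["distortion"]))[:,0]
    d=np.c_[n,np.ones(len(n))]@ci["R"]; return -ci["R"].T@ci["t"],d
def plane(ci,uv,z):
    o,d=rays(ci,uv); return (o+d*((z-o[2])/d[:,2])[:,None])
def cloud(ci,dep):
    v,u=np.mgrid[:420,:560]; o,d=rays(ci,np.c_[u.ravel(),v.ravel()])
    return (o+d*dep.ravel()[:,None]).reshape(420,560,3)
def rect(ci,mask,z,off=(0,0)):
    v,u=np.nonzero(mask); P=plane(ci,np.c_[u+off[0],v+off[1]],z)[:,:2]
    (c,s,a)=cv2.minAreaRect((P*1000).astype(np.float32))
    if s[0]<s[1]: a+=90
    return np.round(c,1),np.round(sorted(s),1),round((a+90)%180-90,1),np.round(P.mean(0)*1000,1)
def big(m):
    n,l,s,_=cv2.connectedComponentsWithStats(m.astype(np.uint8)); return l==1+np.argmax(s[1:,4])
E
python3 - <<'E'
from h import *
cases=dict(top=dict(eI=(155,110,210,162),fI=(235,128,298,170),lI=(310,125,392,172),sI=(405,122,470,170),sr=(285,198,332,222),lr=(412,194,474,226),ff=(355,185,412,230),ey=(155,190,185,220),tape=(225,193,258,216)),
scene=dict(eI=(360,190,408,225),fI=(300,220,356,268),lI=(235,262,312,325),sI=(178,322,242,390),sr=(250,216,276,248),lr=(136,298,200,326),ff=(190,243,240,283),ey=(330,150,355,182),tape=(290,182,318,212)))
for n,C in cases.items():
    ci=camera_info(n); z=np.load(n+"0.npz"); p=z["p"].astype(int); P=cloud(ci,z["d"]); g=p.max(2); sat=g-p.min(2)
    print(n,"table z",np.median(P[200:205,270:280,2]))
    for k,(a,b,c,d) in C.items():
        G=g[b:d,a:c];S=sat[b:d,a:c];Q=P[b:d,a:c]
        if k[1]=="I": print(k,"white",rect(ci,big(G>150),.005,(a,b)),"body",rect(ci,big(G<70),.022,(a,b)))
        elif k in("sr","lr"): print(k,rect(ci,big(G<70),.0075,(a,b)))
        else:
            h=Q[...,2]; print(k,"hmax",h.max().round(3))
            for lo,hi in((.02,.05),(.05,.07),(.058,.075),(.076,.11)):
                m=(h>lo)&(h<hi)
                if m.sum()>15: 
                    q=Q[m][:,:2]*1000; r=cv2.minAreaRect(q.astype(np.float32)); print("  ",lo,hi,m.sum(),q.mean(0).round(1),np.round(r[0],1),np.round(r[1],1),round(r[2],1))
cv2.imwrite("pics/ff.png",cv2.resize(np.hstack([cv2.resize(np.load(n+"0.npz")["p"][b:b+50,a:a+60],None,fx=6,fy=6,interpolation=2) for n,a,b in(("top",353,183),("scene",186,240))]),None,fx=1,fy=1))
E
```

```text
top table z 0.0007474879012437929
eI white (array([617.3, 350.3]), array([55.4, 59.2]), -88.4, array([616.8, 349.8])) body (array([611.8, 346.4]), array([ 88.8, 101.6]), 68.5, array([611.6, 346.6]))
fI white (array([588. , 118.7]), array([ 44. , 101.8]), -88.3, array([588.1, 119.2])) body (array([583.1, 119.4]), array([ 90.5, 134.8]), -86.6, array([583.7, 119.3]))
lI white (array([ 590.9, -105.4]), array([ 30.9, 162.9]), 82.5, array([ 592.1, -105.2])) body (array([ 587.4, -102.9]), array([ 90.7, 186.8]), 82.3, array([ 586.2, -103.1]))
sI white (array([ 605.3, -343.4]), array([ 28.8, 106.5]), -78.0, array([ 605.6, -342.9])) body (array([ 601.3, -336.1]), array([ 89.2, 143.9]), -77.9, array([ 600.5, -336.1]))
sr (array([423.4,   6.2]), array([10.8, 95. ]), -69.9, array([423.4,   6. ]))
lr (array([ 433.2, -353.2]), array([ 11.5, 148.5]), 67.7, array([ 433.2, -353.4]))
ff hmax 1.1
   0.02 0.05 101 [ 412.4 -175.2] [ 419.1 -177.5] [116.4  43.3] 68.0
   0.05 0.07 170 [ 421.3 -165.9] [ 414.2 -174.8] [119.8  60.7] 62.3
   0.058 0.075 228 [ 420.3 -174.1] [ 414.9 -174.2] [118.8  62.9] 61.4
   0
[... 1328 characters left out ...]
, -357.6]))
ff hmax 1.137
   0.02 0.05 172 [ 434.5 -191.4] [ 433.9 -189.4] [ 39.4 106. ] 2.1
   0.05 0.07 168 [ 434.8 -192.1] [ 419.3 -183.2] [117.   59.2] 60.9
   0.058 0.075 192 [ 431.2 -193.1] [ 419.7 -182.6] [118.1  59.8] 60.5
   0.076 0.11 350 [ 431.5 -173. ] [ 425.6 -185.5] [112.1  58. ] 72.2
ey hmax 1.137
   0.02 0.05 70 [433.7 342.8] [432.6 345.3] [40.5 24. ] 33.1
   0.05 0.07 114 [429.1 351.2] [427.8 354.3] [36.1 37. ] 19.2
   0.058 0.075 98 [428.1 352.7] [426.9 354.1] [34.8 36.8] 22.0
tape hmax 1.137
   0.02 0.05 97 [444.  154.5] [443.6 165.5] [70.2 29.1] 70.8
   0.05 0.07 231 [433.3 167. ] [430.1 170.5] [40.2 68.2] 7.4
   0.058 0.075 174 [431.4 168.6] [429.9 169.9] [34.9 65.1] 6.1
```

View pics/ff.png

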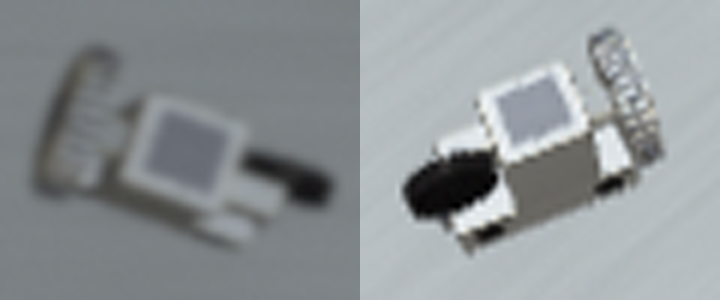

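The crop shows the follow focus gearbox top at about (384,208) in the top view. The hand wheel is on the +y side, so the part's y axis points about 76° in world. I'll move over the long rod first for a wrist view.

```bash
cat > go.py <<'E'
import sys,numpy as np
from scipy.spatial.transform import Rotation as Ro
from station import *
def go(x,y,z,yaw):
    s=read_state(); R=s["tool_rot"]; a=np.radians(yaw)
    T=np.array([[np.cos(a),np.sin(a),0],[np.sin(a),-np.cos(a),0],[0,0,-1]])
    d=R.T@(np.array([x,y,z])-s["ee_pos"]); w=Ro.from_matrix(R.T@T).as_rotvec()/np.pi
    print("d",d.round(4),"a",w.round(4),"rows>=",max(np.linalg.norm(d)/.0417,np.linalg.norm(w)*180/7.16).round(1),"up+1cm in tool:",(R.T@[0,0,.01]).round(4))
if __name__=="__main__": go(*map(float,sys.argv[1:]))
E
python3 go.py 0.433 -0.355 0.22 67.5
```

```text
d [ 0.3371 -0.0776 -0.0189] a [-3.000e-04 -2.000e-04 -2.993e-01] rows>= 8.3 up+1cm in tool: [ 0.   -0.   -0.01]
```

```bash
python3 -m inch '[{"dx":0.337,"dy":-0.078,"dz":-0.019,"az":-0.299,"fingers":1},{"dx":0.337,"dy":-0.078,"dz":-0.019,"az":-0.299,"fingers":1},{"dx":0.337,"dy":-0.078,"dz":-0.019,"az":-0.299,"fingers":1},{"dx":0.337,"dy":-0.078,"dz":-0.019,"az":-0.299,"fingers":1},{"dx":0.337,"dy":-0.078,"dz":-0.019,"az":-0.299,"fingers":1},{"dx":0.337,"dy":-0.078,"dz":-0.019,"az":-0.299,"fingers":1},{"dx":0.337,"dy":-0.078,"dz":-0.019,"az":-0.299,"fingers":1},{"dx":0.337,"dy":-0.078,"dz":-0.019,"az":-0.299,"fingers":1},{"dx":0.337,"dy":-0.078,"dz":-0.019,"az":-0.299,"fingers":1},{"dx":0.337,"dy":-0.078,"dz":-0.019,"az":-0.299,"fingers":1},{"dx":0.337,"dy":-0.078,"dz":-0.019,"az":-0.299,"fingers":1},{"dx":0.337,"dy":-0.078,"dz":-0.019,"az":-0.299,"fingers":1}]'
cat > look.py <<'E'
import sys
from h import *
n=sys.argv[1]; ci=camera_info("wrist"); p,d=capture("wrist"); cv2.imwrite(f"pics/{n}.png",p)
np.savez(n+".npz",p=p,d=d,ci=np.array(ci,dtype=object)); print("cam at",(-ci["R"].T@ci["t"]).round(3),"axis",ci["R"][2].round(2))
E
python3 look.py w1
```

```text
cam at [ 0.206 -0.49   0.373] axis [-0.32 -0.08 -0.95]schema error: expected keys dx, dy, dz, ax, ay, az, fingers
```

View pics/w1.png

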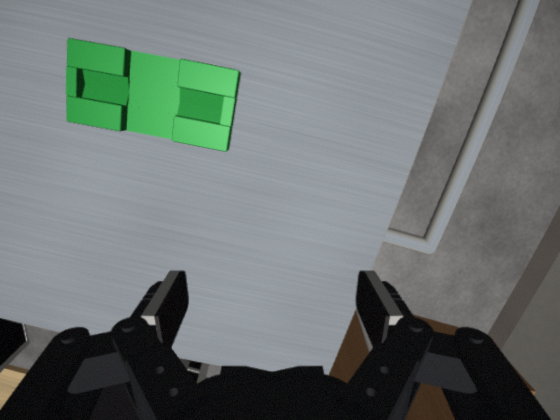

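The wrist view shows only the green look-alike, since the move was refused: every key is required in each row. Retyping it.

```bash
python3 -m inch '[{"dx":0.337,"dy":-0.078,"dz":-0.019,"ax":0,"ay":0,"az":-0.299,"fingers":1},{"dx":0.337,"dy":-0.078,"dz":-0.019,"ax":0,"ay":0,"az":-0.299,"fingers":1},{"dx":0.337,"dy":-0.078,"dz":-0.019,"ax":0,"ay":0,"az":-0.299,"fingers":1},{"dx":0.337,"dy":-0.078,"dz":-0.019,"ax":0,"ay":0,"az":-0.299,"fingers":1},{"dx":0.337,"dy":-0.078,"dz":-0.019,"ax":0,"ay":0,"az":-0.299,"fingers":1},{"dx":0.337,"dy":-0.078,"dz":-0.019,"ax":0,"ay":0,"az":-0.299,"fingers":1},{"dx":0.337,"dy":-0.078,"dz":-0.019,"ax":0,"ay":0,"az":-0.299,"fingers":1},{"dx":0.337,"dy":-0.078,"dz":-0.019,"ax":0,"ay":0,"az":-0.299,"fingers":1},{"dx":0.337,"dy":-0.078,"dz":-0.019,"ax":0,"ay":0,"az":-0.299,"fingers":1},{"dx":0.337,"dy":-0.078,"dz":-0.019,"ax":0,"ay":0,"az":-0.299,"fingers":1},{"dx":0.337,"dy":-0.078,"dz":-0.019,"ax":0,"ay":0,"az":-0.299,"fingers":1},{"dx":0.337,"dy":-0.078,"dz":-0.019,"ax":0,"ay":0,"az":-0.299,"fingers":1}]'
python3 look.py w2
```

```text
t: 1.15
ee_pos: [0.4319, -0.3554, 0.2201]
tool_rot: [[0.385, 0.923, -0.001], [0.923, -0.385, 0.0], [-0.0, -0.001, -1.0]]
ft_force: [-1.3, -0.1, -0.2]
gripper_width: 0.0856
gripper_force: 0.0
cam at [ 0.465 -0.278  0.392] axis [-0.13 -0.3  -0.95]
```

View pics/w2.png

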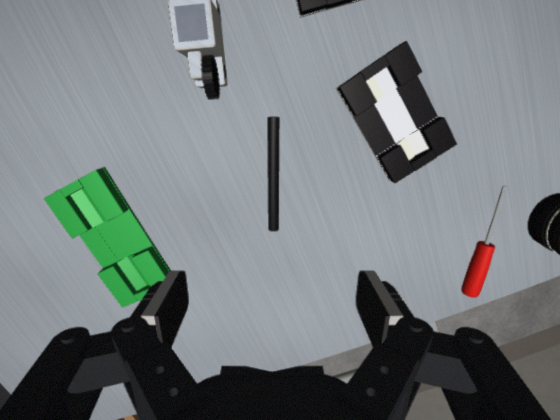

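The wrist view shows the long rod at (273,174), the short-rod insert at (397,112) and the follow focus at (195,45).

```bash
cat >> h.py <<'E'
def meas(n,kind,box,z):
    f=np.load(n+".npz",allow_pickle=True); ci=f["ci"].item(); a,b,c,d=box
    p=f["p"][b:d,a:c].astype(int); g=p.max(2)
    m={"dark":g<70,"white":(g>175)&(p.min(2)>120)}[kind]; print(kind,box,rect(ci,big(m),z,(a,b)))
E
python3 - <<'E'
from h import *
meas("w2","dark",(255,105,295,245),.0075)
meas("w2","dark",(325,30,470,190),.022)
meas("w2","white",(355,55,440,165),.005)
E
python3 go.py .433 -.355 .15 67.5
```

```text
dark (255, 105, 295, 245) (array([ 434.2, -355.3]), array([ 13.6, 150.1]), 67.7, array([ 436. , -352.2]))
dark (325, 30, 470, 190) (array([ 602.8, -342.1]), array([ 92.1, 139.6]), -77.9, array([ 601.7, -338.6]))
white (355, 55, 440, 165) (array([ 606.4, -343.5]), array([ 32.6, 115.5]), -78.0, array([ 606.4, -340.9]))
d [0.0011 0.0011 0.0702] a [-0.0002  0.     -0.0009] rows>= 1.7 up+1cm in tool: [-0.   -0.   -0.01]
```

```bash
python3 go.py .4345 -.355 .003 67.7
python3 -m inch '[{"dx":0.001,"dy":0.002,"dz":0.15,"ax":0,"ay":0,"az":-0.001,"fingers":0.6},{"dx":0.001,"dy":0.002,"dz":0.15,"ax":0,"ay":0,"az":-0.001,"fingers":0.6},{"dx":0.001,"dy":0.002,"dz":0.15,"ax":0,"ay":0,"az":-0.001,"fingers":0.6},{"dx":0.001,"dy":0.002,"dz":0.15,"ax":0,"ay":0,"az":-0.001,"fingers":0.6},{"dx":0.001,"dy":0.002,"dz":0.18,"ax":0,"ay":0,"az":-0.001,"fingers":0.6},{"dx":0.001,"dy":0.002,"dz":0.2,"ax":0,"ay":0,"az":-0.001,"fingers":0.6},{"dx":0.001,"dy":0.002,"dz":0.21,"ax":0,"ay":0,"az":-0.001,"fingers":0.6},{"dx":0.001,"dy":0.002,"dz":0.217,"ax":0,"ay":0,"az":-0.001,"fingers":0.6},{"dx":0.001,"dy":0.002,"dz":0.217,"ax":0,"ay":0,"az":-0.001,"fingers":0.6},{"dx":0.001,"dy":0.002,"dz":0.217,"ax":0,"ay":0,"az":-0.001,"fingers":0.6}]'
```

```text
d [0.0017 0.0026 0.2172] a [-0.0002  0.     -0.002 ] rows>= 5.2 up+1cm in tool: [-0.   -0.   -0.01]
t: 2.03
ee_pos: [0.4352, -0.3557, 0.0043]
tool_rot: [[0.381, 0.924, 0.001], [0.924, -0.381, -0.001], [-0.0, 0.001, -1.0]]
ft_force: [0.2, -0.7, -0.2]
gripper_width: 0.0511
gripper_force: 0.0
```

```bash
python3 -m inch '[{"dx":0,"dy":0,"dz":0,"ax":0,"ay":0,"az":0,"fingers":0},{"dx":0,"dy":0,"dz":0,"ax":0,"ay":0,"az":0,"fingers":0},{"dx":0,"dy":0,"dz":0,"ax":0,"ay":0,"az":0,"fingers":0},{"dx":0,"dy":0,"dz":0,"ax":0,"ay":0,"az":0,"fingers":0},{"dx":0,"dy":0,"dz":0,"ax":0,"ay":0,"az":0,"fingers":0},{"dx":0,"dy":0,"dz":0,"ax":0,"ay":0,"az":0,"fingers":0},{"dx":0,"dy":0,"dz":0,"ax":0,"ay":0,"az":0,"fingers":0},{"dx":0,"dy":0,"dz":0,"ax":0,"ay":0,"az":0,"fingers":0}]'; python3 go.py .435 -.355 .12 67.7
```

```text
t: 2.7
ee_pos: [0.4351, -0.3549, 0.0034]
tool_rot: [[0.381, 0.925, 0.0], [0.925, -0.381, 0.0], [0.0, 0.0, -1.0]]
ft_force: [0.1, 0.3, 0.4]
gripper_width: -0.0003
gripper_force: 0.0
d [-0.0002  0.     -0.1166] a [ 0.     -0.     -0.0004] rows>= 2.8 up+1cm in tool: [ 0.    0.   -0.01]
```

The fingers shut on nothing. I'll open, rise a little and look.

```bash
python3 -m inch '[{"dx":0,"dy":0,"dz":-0.1,"ax":0,"ay":0,"az":0,"fingers":0},{"dx":0,"dy":0,"dz":-0.1,"ax":0,"ay":0,"az":0,"fingers":0},{"dx":0,"dy":0,"dz":-0.1,"ax":0,"ay":0,"az":0,"fingers":0},{"dx":0,"dy":0,"dz":-0.1,"ax":0,"ay":0,"az":0,"fingers":0.6},{"dx":0,"dy":0,"dz":-0.1,"ax":0,"ay":0,"az":0,"fingers":0.6},{"dx":0,"dy":0,"dz":-0.1,"ax":0,"ay":0,"az":0,"fingers":0.6}]';python3 look.py w3
```

```text
t: 3.2
ee_pos: [0.4346, -0.3544, 0.1027]
tool_rot: [[0.381, 0.925, -0.001], [0.925, -0.381, 0.001], [0.0, -0.001, -1.0]]
ft_force: [0.8, -0.4, 0.2]
gripper_width: 0.0356
gripper_force: 0.0
cam at [ 0.468 -0.277  0.275] axis [-0.12 -0.3  -0.95]
```

View pics/w3.png

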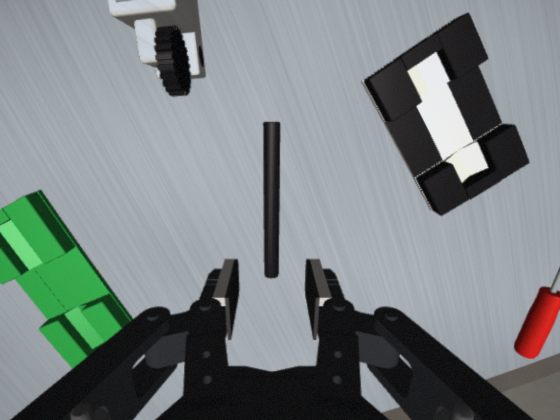

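```bash
python3 - <<'E'
from h import *
meas("w3","dark",(255,112,290,290),.0075)
f=np.load("w3.npz",allow_pickle=True); ci=f["ci"].item(); s=read_state()
def pr(X): return cv2.projectPoints(np.float64([X]),cv2.Rodrigues(ci["R"])[0],ci["t"],K(ci),ci["distortion"])[0].ravel().round(1)
R=s["tool_rot"];e=s["ee_pos"]
print("tcp",pr(e),"grasp",pr(e-R[:,2]*.019),"rod mid",pr([.4345,-.355,.0075]))
P=cloud(ci,f["d"]); print("finger tip pts",[ ((P[v,u]-e)@R).round(4) for v,u in((262,232),(262,313),(275,222),(300,222),(335,228),(275,320))])
print("depth-rod",P[190,272],P[190,200])
E
```

```text
dark (255, 112, 290, 290) (array([ 434.3, -356. ]), array([ 13.8, 152. ]), 67.4, array([ 436.1, -351.9]))
tcp [269.7 249. ] grasp [269.5 263.5] rod mid [271.  205.1]
finger tip pts [array([ 0.0117, -0.0187, -0.0388]), array([ 0.0114,  0.022 , -0.0384]), array([ 0.0111, -0.022 , -0.0503]), array([ 0.01  , -0.0193, -0.0682]), array([-0.0087, -0.0178, -0.0676]), array([ 0.0121,  0.0235, -0.052 ])]
depth-rod [ 0.44161292 -0.34029751  0.01395606] [ 3.76994045e-01 -3.17592049e-01 -1.26676852e-05]
```

```bash
python3 - <<'E'
from h import *
s=read_state(); R=s["tool_rot"];e=s["ee_pos"]; print(e, s["gripper_width"], s["joint_pos"])
f=np.load("w3.npz",allow_pickle=True); ci=f["ci"].item(); P=cloud(ci,f["d"]); L=(P-e)@R
for v in range(256,345,8): print(v,[tuple((L[v,u]*1000).round(0).astype(int)) for u in (218,226,234)])
f=np.load("w2.npz",allow_pickle=True); print(f["d"][270:330:10,180],f["d"][270:330:10,372])
E
```

```text
[ 0.43436048 -0.35417466  0.10221163] 0.04327397009380329 [-8.14499463e-01  4.31903434e-01 -2.17225297e-01  9.23764917e-01
 -2.94538966e-07  1.14685483e+00]
256 [(np.int64(-58), np.int64(-54), np.int64(103)), (np.int64(-58), np.int64(-46), np.int64(103)), (np.int64(-59), np.int64(-38), np.int64(104))]
264 [(np.int64(-67), np.int64(-54), np.int64(103)), (np.int64(12), np.int64(-21), np.int64(-41)), (np.int64(11), np.int64(-18), np.int64(-40))]
272 [(np.int64(8), np.int64(-26), np.int64(-42)), (np.int64(12), np.int64(-20), np.int64(-48)), (np.int64(11), np.int64(-17), np.int64(-47))]
280 [(np.int64(11), np.int64(-23), np.int64(-55)), (np.int64(12), np.int64(-19), np.int64(-55)), (np.int64(7), np.int64(-17), np.int64(-48))]
288 [(np.int64(11), np.int64(-22), np.int64(-61)), (np.int64(12), np.int64(-18), np.int64(-62)), (np.int64(3), np.int64(-17), np.int64(-49))]
296 [(np.int64(12), np.int64(-21), np.int64(-68)), (np.int64(12), np.int64(-18), np.int64(-68)), (np.int64(0), np.int64(-17), np.int64(-51))]
304 [(np.int64(12), np.int64(-20), np.int64(-74)), (np.int64(9), np.int64(-18), np.in
[... 216 characters left out ...]
), np.int64(-18), np.int64(-83)), (np.int64(0), np.int64(-18), np.int64(-68)), (np.int64(-139), np.int64(-41), np.int64(103))]
328 [(np.int64(13), np.int64(-17), np.int64(-89)), (np.int64(-3), np.int64(-18), np.int64(-70)), (np.int64(-149), np.int64(-41), np.int64(103))]
336 [(np.int64(17), np.int64(-16), np.int64(-97)), (np.int64(-6), np.int64(-18), np.int64(-72)), (np.int64(-162), np.int64(-42), np.int64(104))]
344 [(np.int64(17), np.int64(-15), np.int64(-101)), (np.int64(-173), np.int64(-52), np.int64(104)), (np.int64(-172), np.int64(-42), np.int64(102))]
[0.4450273  0.13799223 0.13847098 0.13807064 0.1387381  0.1383103 ] [0.44331098 0.13263455 0.12482253 0.12442877 0.12533058 0.12602068]
```

Depth shows the pads sit about 31–34 mm farther back than the stated TCP implies, so the fingers closed above the rod. I'll shut them and measure the offset exactly.

```bash
python3 -m inch '[{"dx":0,"dy":0,"dz":0,"ax":0,"ay":0,"az":0,"fingers":0.18},{"dx":0,"dy":0,"dz":0,"ax":0,"ay":0,"az":0,"fingers":0.18},{"dx":0,"dy":0,"dz":0,"ax":0,"ay":0,"az":0,"fingers":0.18},{"dx":0,"dy":0,"dz":0,"ax":0,"ay":0,"az":0,"fingers":0.18},{"dx":0,"dy":0,"dz":0,"ax":0,"ay":0,"az":0,"fingers":0.18},{"dx":0,"dy":0,"dz":0,"ax":0,"ay":0,"az":0,"fingers":0.18}]' | grep width; python3 look.py w4
cat > tips.py <<'E'
import sys
from h import *
s=read_state(); R=s["tool_rot"];e=s["ee_pos"]; n=sys.argv[1]
f=np.load(n+".npz",allow_pickle=True); ci=f["ci"].item(); L=(cloud(ci,f["d"])-e)@R*1000
m=(np.abs(L[...,0])<20)&(np.abs(L[...,1])<60)&(L[...,2]<-10)&(L[...,2]>-110)&(f["d"]>.05)
for sg in(-1,1):
    q=L[m&(L[...,1]*sg>0)]; i=q[:,2]>np.percentile(q[:,2],99)-3; print(sg,"tip z",np.percentile(q[:,2],[90,99,99.9]).round(1),"near tip x,y",q[i].min(0).round(1),q[i].max(0).round(1))
print(e,s["gripper_width"])
E
python3 tips.py w4
```

```text
gripper_width: 0.0154
cam at [ 0.468 -0.278  0.275] axis [-0.12 -0.3  -0.95]
-1 tip z [-66.8 -38.5 -31.7] near tip x,y [-11.  -20.3 -41.4] [ 12.5  -6.8 -29.5]
1 tip z [-66.9 -38.2 -31.5] near tip x,y [-10.3   8.5 -41.2] [ 12.1  21.7 -29.9]
[ 0.43505232 -0.35486815  0.10336649] 0.015439527785220867
```

```bash
python3 -m inch '[{"dx":0,"dy":0,"dz":0.04,"ax":0,"ay":0,"az":0,"fingers":0.6},{"dx":0,"dy":0,"dz":0.07,"ax":0,"ay":0,"az":0,"fingers":0.6},{"dx":0,"dy":0,"dz":0.09,"ax":0,"ay":0,"az":0,"fingers":0.6},{"dx":0,"dy":0,"dz":0.105,"ax":0,"ay":0,"az":0,"fingers":0.6},{"dx":0,"dy":0,"dz":0.115,"ax":0,"ay":0,"az":0,"fingers":0.6},{"dx":0,"dy":0,"dz":0.123,"ax":0,"ay":0,"az":0,"fingers":0.6},{"dx":0,"dy":0,"dz":0.130,"ax":0,"ay":0,"az":0,"fingers":0.6},{"dx":0,"dy":0,"dz":0.13,"ax":0,"ay":0,"az":0,"fingers":0.6},{"dx":0,"dy":0,"dz":0.130,"ax":0,"ay":0,"az":0,"fingers":0.6}]'
python3 -m inch '[{"dx":0,"dy":0,"dz":0,"ax":0,"ay":0,"az":0,"fingers":0},{"dx":0,"dy":0,"dz":0,"ax":0,"ay":0,"az":0,"fingers":0},{"dx":0,"dy":0,"dz":0,"ax":0,"ay":0,"az":0,"fingers":0},{"dx":0,"dy":0,"dz":0,"ax":0,"ay":0,"az":0,"fingers":0},{"dx":0,"dy":0,"dz":0,"ax":0,"ay":0,"az":0,"fingers":0},{"dx":0,"dy":0,"dz":0,"ax":0,"ay":0,"az":0,"fingers":0},{"dx":0,"dy":0,"dz":0,"ax":0,"ay":0,"az":0,"fingers":0},{"dx":0,"dy":0,"dz":0,"ax":0,"ay":0,"az":0,"fingers":0}]'
```

```text
t: 4.55
ee_pos: [0.4353, -0.3551, -0.0263]
tool_rot: [[0.381, 0.925, 0.0], [0.925, -0.381, -0.0], [-0.0, 0.0, -1.0]]
ft_force: [-0.9, 0.5, 0.6]
gripper_width: 0.051
gripper_force: 0.0
t: 5.22
ee_pos: [0.4354, -0.3552, -0.0258]
tool_rot: [[0.381, 0.925, 0.001], [0.925, -0.381, -0.001], [-0.001, 0.001, -1.0]]
ft_force: [-1.0, 1.3, 5.3]
gripper_width: 0.0125
gripper_force: 58.6
```

Force is 58 N, but the width is 12.5 mm on a 15 mm rod with an upward push, so the tips pinch above the axis. I'll open and go 5 mm lower.

```bash
python3 -m inch '[{"dx":0,"dy":0,"dz":0,"ax":0,"ay":0,"az":0,"fingers":0.4},{"dx":0,"dy":0,"dz":0,"ax":0,"ay":0,"az":0,"fingers":0.4},{"dx":0,"dy":0,"dz":0,"ax":0,"ay":0,"az":0,"fingers":0.4},{"dx":0,"dy":0,"dz":0.005,"ax":0,"ay":0,"az":0,"fingers":0.4},{"dx":0,"dy":0,"dz":0.005,"ax":0,"ay":0,"az":0,"fingers":0.4},{"dx":0,"dy":0,"dz":0.005,"ax":0,"ay":0,"az":0,"fingers":0.4}]'
python3 -m inch '[{"dx":0,"dy":0,"dz":0,"ax":0,"ay":0,"az":0,"fingers":0},{"dx":0,"dy":0,"dz":0,"ax":0,"ay":0,"az":0,"fingers":0},{"dx":0,"dy":0,"dz":0,"ax":0,"ay":0,"az":0,"fingers":0},{"dx":0,"dy":0,"dz":0,"ax":0,"ay":0,"az":0,"fingers":0},{"dx":0,"dy":0,"dz":0,"ax":0,"ay":0,"az":0,"fingers":0},{"dx":0,"dy":0,"dz":0,"ax":0,"ay":0,"az":0,"fingers":0},{"dx":0,"dy":0,"dz":0,"ax":0,"ay":0,"az":0,"fingers":0}]'
```

```text
t: 5.72
ee_pos: [0.4356, -0.3554, -0.0307]
tool_rot: [[0.381, 0.925, 0.001], [0.925, -0.381, -0.001], [-0.001, 0.001, -1.0]]
ft_force: [-1.2, 1.5, 14.5]
gripper_width: 0.0341
gripper_force: 7.2
t: 6.3
ee_pos: [0.4365, -0.3567, -0.0295]
tool_rot: [[0.381, 0.925, 0.003], [0.925, -0.381, -0.004], [-0.002, 0.004, -1.0]]
ft_force: [-3.0, 1.2, 24.7]
gripper_width: 0.0131
gripper_force: 63.7
```

```bash
python3 -m inch '[{"dx":0,"dy":0,"dz":-0.01,"ax":0,"ay":0,"az":0,"fingers":0},{"dx":0,"dy":0,"dz":-0.02,"ax":0,"ay":0,"az":0,"fingers":0},{"dx":0,"dy":0,"dz":-0.04,"ax":0,"ay":0,"az":0,"fingers":0},{"dx":0,"dy":0,"dz":-0.06,"ax":0,"ay":0,"az":0,"fingers":0},{"dx":0,"dy":0,"dz":-0.06,"ax":0,"ay":0,"az":0,"fingers":0},{"dx":0,"dy":0,"dz":-0.06,"ax":0,"ay":0,"az":0,"fingers":0},{"dx":0,"dy":0,"dz":-0.06,"ax":0,"ay":0,"az":0,"fingers":0}]'
python3 look.py w5; python3 tips.py w5
```

```text
t: 6.88
ee_pos: [0.4346, -0.3544, 0.0277]
tool_rot: [[0.381, 0.925, -0.001], [0.925, -0.381, 0.001], [0.0, -0.001, -1.0]]
ft_force: [0.6, 0.6, -2.3]
gripper_width: 0.0129
gripper_force: 58.7
cam at [ 0.468 -0.277  0.2  ] axis [-0.12 -0.3  -0.95]
-1 tip z [-54.1 -39.8 -34.5] near tip x,y [-20.  -18.6 -42.8] [ 19.8  -0.1 -31. ]
1 tip z [-47.4 -40.1 -34.2] near tip x,y [-20.    0.3 -43. ] [ 19.9  20.7 -31.5]
[ 0.43443686 -0.35419844  0.02738735] 0.012408418783374581
```

View pics/w5.png

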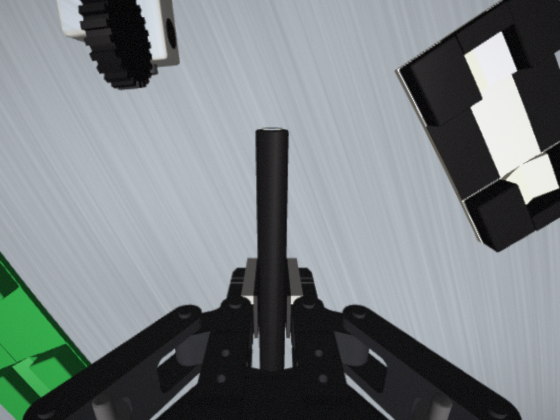

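The rod is held, running level from (272,130) back between the pads. Now I'll measure its height and tilt in the tool frame, and the inserts' positions relative to it.

```bash
python3 - <<'E'
from h import *
s=read_state(); R=s["tool_rot"];e=s["ee_pos"]
f=np.load("w5.npz",allow_pickle=True); ci=f["ci"].item(); L=(cloud(ci,f["d"])-e)@R*1000
for v in (136,160,190,220,250,280,320,350): print(v,L[v,272].round(1))
E
python3 go.py .590 -.105 .06 82.3
```

```text
136 [ 73.7   1.3 -45. ]
160 [ 63.6   1.3 -44.3]
190 [ 50.1   1.4 -43.4]
220 [ 36.3   1.4 -44.4]
250 [ 21.4   1.4 -44.9]
280 [  4.5   1.4 -43.8]
320 [-20.    1.4 -43.4]
350 [-40.    1.4 -43.6]
d [ 0.2897  0.0489 -0.0325] a [-0.0005 -0.0003 -0.0815] rows>= 7.1 up+1cm in tool: [ 0.   -0.   -0.01]
```

```bash
python3 go.py .5915 -.106 .15 82.3;  python3 -m inch '[{"dx":0,"dy":0,"dz":-0.04,"ax":0,"ay":0,"az":0,"fingers":0},{"dx":0,"dy":0,"dz":-0.08,"ax":0,"ay":0,"az":0,"fingers":0},{"dx":0.289,"dy":0.051,"dz":-0.122,"ax":0,"ay":0,"az":-0.081,"fingers":0},{"dx":0.289,"dy":0.051,"dz":-0.122,"ax":0,"ay":0,"az":-0.081,"fingers":0},{"dx":0.289,"dy":0.051,"dz":-0.122,"ax":0,"ay":0,"az":-0.081,"fingers":0},{"dx":0.289,"dy":0.051,"dz":-0.122,"ax":0,"ay":0,"az":-0.081,"fingers":0},{"dx":0.289,"dy":0.051,"dz":-0.122,"ax":0,"ay":0,"az":-0.081,"fingers":0},{"dx":0.289,"dy":0.051,"dz":-0.122,"ax":0,"ay":0,"az":-0.081,"fingers":0},{"dx":0.289,"dy":0.051,"dz":-0.122,"ax":0,"ay":0,"az":-0.081,"fingers":0},{"dx":0.289,"dy":0.051,"dz":-0.122,"ax":0,"ay":0,"az":-0.081,"fingers":0},{"dx":0.289,"dy":0.051,"dz":-0.122,"ax":0,"ay":0,"az":-0.081,"fingers":0},{"dx":0.289,"dy":0.051,"dz":-0.122,"ax":0,"ay":0,"az":-0.081,"fingers":0}]'
python3 look.py w6
```

```text
d [ 0.2894  0.0506 -0.1225] a [-0.0005 -0.0003 -0.0815] rows>= 7.6 up+1cm in tool: [ 0.   -0.   -0.01]
t: 7.93
ee_pos: [0.5914, -0.1068, 0.1491]
tool_rot: [[0.135, 0.991, -0.002], [0.991, -0.135, 0.0], [-0.0, -0.002, -1.0]]
ft_force: [0.0, -1.2, -2.1]
gripper_width: 0.0125
gripper_force: 59.0
cam at [ 0.604 -0.024  0.321] axis [-0.05 -0.32 -0.95]
```

View pics/w6.png

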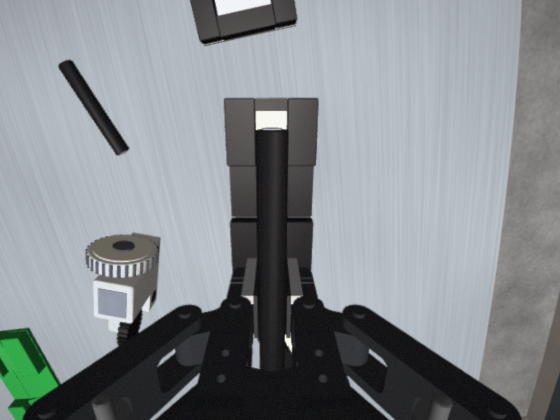

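The wrist view shows the insert's far rim edge at row 98, columns 224–318, and the rod at column 272 close over the slot. The short rod is at (93,107) and the follow focus gearbox at (112,302).

```bash
python3 - <<'E'
from h import *
f=np.load("w6.npz",allow_pickle=True); ci=f["ci"].item(); g=f["p"].astype(int).max(2)
for v in (102,108,140,155): 
    r=np.nonzero(g[v,210:330]<90)[0]+210; w=np.nonzero(g[v,240:300]>170)[0]+240; print(v,r.min(),r.max(),w[:1],w[-1:])
c=g[90:130,240]; print(c[:14]); print(g[90:130,272])
P=plane(ci,[(224,98),(318,98),(224.5,150),(318,150)],.022)*1000; print(P.round(1)); m=P[:2].mean(0)
a=np.radians(82.3); print("centre from rim",m[:2]-95*np.array([np.cos(a),np.sin(a)]))
print("slot axis line pts",plane(ci,[(271,120),(271,100)],.01)*1000)
meas("w6","dark",(50,50,140,165),.0075)
E
```

```text
102 224 317 [] []
108 225 317 [] []
140 226 316 [] []
155 227 315 [] []
[194 194 193 195 194 195 191 165  99  83  99 101  99  98]
[197 195 197 197 196 197 194 167 116 101 101 100 101 100 101 100  99  99
 100  98 125 232 247 247 248 248 248 248 248 247 248 248 248 248 248 248
 245 186 132 177]
[[560.4  -6.7  22. ]
 [648.2 -18.7  22. ]
 [552.1 -54.8  22. ]
 [643.8 -67.2  22. ]]
centre from rim [ 591.53894673 -106.84242811]
slot axis line pts [[601.45082218 -33.04052358  10.        ]
 [604.01890193 -14.24422838  10.        ]]
dark (50, 50, 140, 165) (array([424.8,   4.8]), array([ 15.4, 101.8]), -69.5, array([424.3,   6.3]))
```

Insert centre is (591.5,−106.8), right under the tool. Descending.

```bash
python3 -m inch '[{"dx":0,"dy":-0.001,"dz":0.04,"ax":0,"ay":0,"az":0,"fingers":0},{"dx":0,"dy":-0.001,"dz":0.08,"ax":0,"ay":0,"az":0,"fingers":0},{"dx":0,"dy":-0.001,"dz":0.11,"ax":0,"ay":0,"az":0,"fingers":0},{"dx":0,"dy":-0.001,"dz":0.13,"ax":0,"ay":0,"az":0,"fingers":0},{"dx":0,"dy":-0.001,"dz":0.14,"ax":0,"ay":0,"az":0,"fingers":0},{"dx":0,"dy":-0.001,"dz":0.15,"ax":0,"ay":0,"az":0,"fingers":0},{"dx":0,"dy":-0.001,"dz":0.16,"ax":0,"ay":0,"az":0,"fingers":0},{"dx":0,"dy":-0.001,"dz":0.165,"ax":0,"ay":0,"az":0,"fingers":0},{"dx":0,"dy":-0.001,"dz":0.17,"ax":0,"ay":0,"az":0,"fingers":0},{"dx":0,"dy":-0.001,"dz":0.17,"ax":0,"ay":0,"az":0,"fingers":0},{"dx":0,"dy":-0.001,"dz":0.17,"ax":0,"ay":0,"az":0,"fingers":0}]'
```

```text
t: 8.9
ee_pos: [0.5916, -0.107, -0.0191]
tool_rot: [[0.136, 0.991, 0.001], [0.991, -0.136, -0.0], [-0.0, 0.001, -1.0]]
ft_force: [1.1, 0.2, -0.7]
gripper_width: 0.0121
gripper_force: 59.1
```

```bash
python3 -m inch '[{"dx":0,"dy":0,"dz":0.002,"ax":0,"ay":0,"az":0,"fingers":0},{"dx":0,"dy":0,"dz":0.002,"ax":0,"ay":0,"az":0,"fingers":0},{"dx":0,"dy":0,"dz":0.002,"ax":0,"ay":0,"az":0,"fingers":0.4},{"dx":0,"dy":0,"dz":0.002,"ax":0,"ay":0,"az":0,"fingers":0.4},{"dx":0,"dy":0,"dz":0.002,"ax":0,"ay":0,"az":0,"fingers":0.4},{"dx":0,"dy":0,"dz":0.002,"ax":0,"ay":0,"az":0,"fingers":0.4},{"dx":0,"dy":0,"dz":0.002,"ax":0,"ay":0,"az":0,"fingers":0.4},{"dx":0,"dy":0,"dz":-0.02,"ax":0,"ay":0,"az":0,"fingers":0.6},{"dx":0,"dy":0,"dz":-0.05,"ax":0,"ay":0,"az":0,"fingers":0.6},{"dx":0,"dy":0,"dz":-0.09,"ax":0,"ay":0,"az":0,"fingers":0.6},{"dx":0,"dy":0,"dz":-0.12,"ax":0,"ay":0,"az":0,"fingers":0.6},{"dx":0,"dy":0,"dz":-0.12,"ax":0,"ay":0,"az":0,"fingers":0.6}]'
python3 look.py w7; python3 - <<'E'
from h import *
meas("w7","dark",(255,60,290,330),.013)
f=np.load("w7.npz",allow_pickle=True);P=cloud(f["ci"].item(),f["d"])
for v in range(110,290,20): print(v,P[v,272].round(4))
E
python3 go.py .4248 .0048 .12 110.4
```

```text
t: 9.9
ee_pos: [0.5951, -0.1081, 0.107]
tool_rot: [[0.136, 0.991, 0.009], [0.991, -0.136, -0.003], [-0.002, 0.009, -1.0]]
ft_force: [0.6, 0.5, 1.1]
gripper_width: 0.0515
gripper_force: 0.0
cam at [ 0.606 -0.025  0.279] axis [-0.04 -0.32 -0.95]
dark (255, 60, 290, 330) (array([ 596.3, -119.4]), array([ 35.4, 173.5]), 81.8, array([ 591.7, -128.9]))
110 [ 0.6086 -0.0253  0.006 ]
130 [ 0.6063 -0.0414  0.0164]
150 [ 0.604  -0.0582  0.016 ]
170 [ 0.6016 -0.0756  0.0159]
190 [ 0.5992 -0.0936  0.0165]
210 [ 0.5966 -0.1126  0.0163]
230 [ 0.5939 -0.1324  0.0164]
250 [ 0.5911 -0.1528  0.0171]
270 [ 0.588  -0.1754  0.0159]
d [ 0.0885 -0.1826 -0.0171] a [ 0.002   0.0009 -0.1566] rows>= 4.9 up+1cm in tool: [-0.      0.0001 -0.01  ]
```

View pics/w7.png

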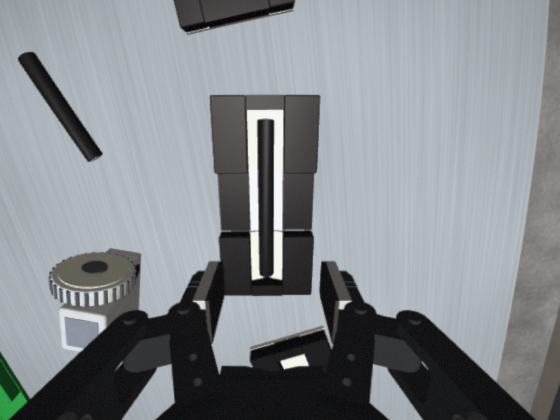

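The long rod lies seated in its slot at (266,198) with even gaps. Short rod next.

```bash
python3 -m inch '[{"dx":0.088,"dy":-0.184,"dz":-0.017,"ax":0,"ay":0,"az":-0.157,"fingers":0.6},{"dx":0.088,"dy":-0.184,"dz":-0.017,"ax":0,"ay":0,"az":-0.157,"fingers":0.6},{"dx":0.088,"dy":-0.184,"dz":-0.017,"ax":0,"ay":0,"az":-0.157,"fingers":0.6},{"dx":0.088,"dy":-0.184,"dz":-0.017,"ax":0,"ay":0,"az":-0.157,"fingers":0.6},{"dx":0.088,"dy":-0.184,"dz":-0.017,"ax":0,"ay":0,"az":-0.157,"fingers":0.6},{"dx":0.088,"dy":-0.184,"dz":-0.017,"ax":0,"ay":0,"az":-0.157,"fingers":0.6},{"dx":0.088,"dy":-0.184,"dz":-0.017,"ax":0,"ay":0,"az":-0.157,"fingers":0.6},{"dx":0.088,"dy":-0.184,"dz":-0.017,"ax":0,"ay":0,"az":-0.157,"fingers":0.6},{"dx":0.088,"dy":-0.184,"dz":-0.017,"ax":0,"ay":0,"az":-0.157,"fingers":0.6}]'
python3 look.py w8; python3 - <<'E'
from h import *
meas("w8","dark",(245,110,300,250),.0075)
E
python3 go.py .4245 .005 -.028 110.4
```

```text
t: 10.7
ee_pos: [0.4218, 0.0048, 0.1172]
tool_rot: [[-0.349, 0.937, 0.0], [0.937, 0.349, -0.0], [-0.0, 0.0, -1.0]]
ft_force: [0.2, -0.1, -0.5]
gripper_width: 0.0512
gripper_force: 0.0
cam at [0.394 0.083 0.289] axis [ 0.11 -0.3  -0.95]
dark (245, 110, 300, 250) (array([425.3,   2.9]), array([ 13.4, 101.7]), -69.3, array([424.6,   5.1]))
d [-0.0006  0.0026  0.1451] a [0.     0.0001 0.0001] rows>= 3.5 up+1cm in tool: [-0.    0.   -0.01]
```

```bash
python3 -m inch '[{"dx":-0.002,"dy":0.002,"dz":0.04,"ax":0,"ay":0,"az":0,"fingers":0.6},{"dx":-0.002,"dy":0.002,"dz":0.08,"ax":0,"ay":0,"az":0,"fingers":0.6},{"dx":-0.002,"dy":0.002,"dz":0.105,"ax":0,"ay":0,"az":0,"fingers":0.6},{"dx":-0.002,"dy":0.002,"dz":0.12,"ax":0,"ay":0,"az":0,"fingers":0.6},{"dx":-0.002,"dy":0.002,"dz":0.13,"ax":0,"ay":0,"az":0,"fingers":0.6},{"dx":-0.002,"dy":0.002,"dz":0.14,"ax":0,"ay":0,"az":0,"fingers":0.6},{"dx":-0.002,"dy":0.002,"dz":0.145,"ax":0,"ay":0,"az":0,"fingers":0.6},{"dx":-0.002,"dy":0.002,"dz":0.145,"ax":0,"ay":0,"az":0,"fingers":0.6},{"dx":-0.002,"dy":0.002,"dz":0.145,"ax":0,"ay":0,"az":0,"fingers":0.6}]'
python3 -m inch '[{"dx":0,"dy":0,"dz":0,"ax":0,"ay":0,"az":0,"fingers":0},{"dx":0,"dy":0,"dz":0,"ax":0,"ay":0,"az":0,"fingers":0},{"dx":0,"dy":0,"dz":0,"ax":0,"ay":0,"az":0,"fingers":0},{"dx":0,"dy":0,"dz":0,"ax":0,"ay":0,"az":0,"fingers":0},{"dx":0,"dy":0,"dz":0,"ax":0,"ay":0,"az":0,"fingers":0},{"dx":0,"dy":0,"dz":0,"ax":0,"ay":0,"az":0,"fingers":0},{"dx":0,"dy":0,"dz":-0.002,"ax":0,"ay":0,"az":0,"fingers":0},{"dx":0,"dy":0,"dz":-0.02,"ax":0,"ay":0,"az":0,"fingers":0},{"dx":0,"dy":0,"dz":-0.06,"ax":0,"ay":0,"az":0,"fingers":0},{"dx":0,"dy":0,"dz":-0.1,"ax":0,"ay":0,"az":0,"fingers":0},{"dx":0,"dy":0,"dz":-0.14,"ax":0,"ay":0,"az":0,"fingers":0},{"dx":0,"dy":0,"dz":-0.14,"ax":0,"ay":0,"az":0,"fingers":0}]'
python3 look.py w9; python3 - <<'E'
from h import *
s=read_state(); R=s["tool_rot"];e=s["ee_pos"]
f=np.load("w9.npz",allow_pickle=True); ci=f["ci"].item(); L=(cloud(ci,f["d"])-e)@R*1000
for v in range(150,350,20): print(v,L[v,272].round(1))
E
python3 go.py .605 -.343 .12 102
```

```text
t: 11.5
ee_pos: [0.4236, 0.0038, -0.0277]
tool_rot: [[-0.349, 0.937, -0.001], [0.937, 0.349, 0.0], [0.0, -0.0, -1.0]]
ft_force: [-0.7, 0.5, -0.4]
gripper_width: 0.0512
gripper_force: 0.0
t: 12.5
ee_pos: [0.4274, 0.0035, 0.119]
tool_rot: [[-0.35, 0.937, 0.01], [0.937, 0.35, -0.002], [-0.005, 0.009, -1.0]]
ft_force: [2.5, 0.4, -0.6]
gripper_width: 0.0121
gripper_force: 58.8
cam at [0.398 0.082 0.29 ] axis [ 0.12 -0.31 -0.94]
150 [ 46.    2.4 116.7]
170 [ 26.6   2.4 116.7]
190 [ 48.4   2.  -43.3]
210 [ 38.7   2.  -42.9]
230 [ 29.2   2.  -44.2]
250 [ 19.    2.  -44.6]
270 [  7.6   2.  -43.8]
290 [ -4.2   2.  -43.6]
310 [  83.     1.6 -174.6]
330 [-30.    2.  -43.1]
d [-0.3872  0.0461 -0.0021] a [0.0022 0.001  0.0471] rows>= 9.4 up+1cm in tool: [-0.      0.0001 -0.01  ]
```

```bash
python3 -m inch '[{"dx":-0.387,"dy":0.047,"dz":0,"ax":0,"ay":0,"az":0.046,"fingers":0},{"dx":-0.387,"dy":0.047,"dz":0,"ax":0,"ay":0,"az":0.046,"fingers":0},{"dx":-0.387,"dy":0.047,"dz":0,"ax":0,"ay":0,"az":0.046,"fingers":0},{"dx":-0.387,"dy":0.047,"dz":0,"ax":0,"ay":0,"az":0.046,"fingers":0},{"dx":-0.387,"dy":0.047,"dz":0,"ax":0,"ay":0,"az":0.046,"fingers":0},{"dx":-0.387,"dy":0.047,"dz":0,"ax":0,"ay":0,"az":0.046,"fingers":0},{"dx":-0.387,"dy":0.047,"dz":0,"ax":0,"ay":0,"az":0.046,"fingers":0},{"dx":-0.387,"dy":0.047,"dz":0,"ax":0,"ay":0,"az":0.046,"fingers":0},{"dx":-0.387,"dy":0.047,"dz":0,"ax":0,"ay":0,"az":0.046,"fingers":0},{"dx":-0.387,"dy":0.047,"dz":0,"ax":0,"ay":0,"az":0.046,"fingers":0},{"dx":-0.387,"dy":0.047,"dz":0,"ax":0,"ay":0,"az":0.046,"fingers":0},{"dx":-0.387,"dy":0.047,"dz":0,"ax":0,"ay":0,"az":0.046,"fingers":0}]'
python3 look.py w10; python3 go.py .605 -.343 -.021 102
```

```text
t: 13.55
ee_pos: [0.602, -0.3422, 0.1103]
tool_rot: [[-0.21, 0.978, -0.002], [0.978, 0.21, 0.002], [0.002, -0.002, -1.0]]
ft_force: [0.5, 0.5, -1.0]
gripper_width: 0.0125
gripper_force: 58.9
cam at [ 0.586 -0.261  0.282] axis [ 0.07 -0.32 -0.95]
d [-0.0027  0.003   0.1318] a [-0.0006 -0.0007  0.0009] rows>= 3.2 up+1cm in tool: [ 0.   -0.   -0.01]
```

View pics/w10.png

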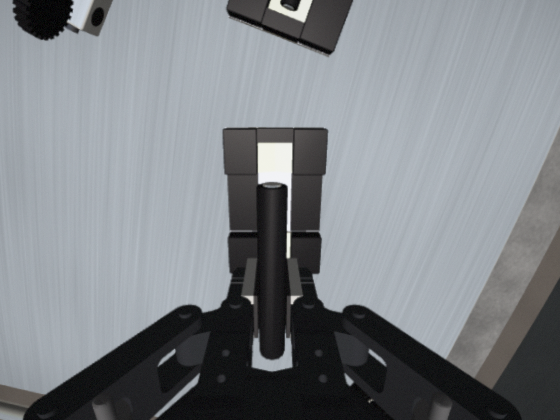

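The far rim edge is at row 128, columns 223–327, and the rod is over the slot, a few pixels left of centre.

```bash
python3 - <<'E'
from h import *
f=np.load("w10.npz",allow_pickle=True); ci=f["ci"].item()
P=plane(ci,[(223,128.5),(327,128.5)],.022)[:,:2]*1000; a=np.radians(102); c=P.mean(0)-70*np.array([np.cos(a),np.sin(a)]); print(P,c)
s=read_state(); R=s["tool_rot"]; rod=s["ee_pos"]*1000+R[:,1]*1.7; print(rod,"delta tool",R.T@(np.r_[c,-21]-rod))
L=(cloud(ci,f["d"])-s["ee_pos"])@R*1000
for v in (186,200,350,355): print(v,L[v,272].round(1))
E
```

```text
[[ 548.08988429 -283.2348437 ]
 [ 633.92778699 -264.77498548]] [ 605.562654   -342.47524664]
[ 603.47137242 -340.91245506  110.80529705] delta tool [ -2.26882707   1.94732396 131.79723995]
186 [ 49.2   1.1 -37.1]
200 [ 43.3   1.1 -40. ]
350 [-44.    1.1 -40.1]
355 [-47.    1.1 -40.8]
```

```bash
python3 -m inch '[{"dx":-0.002,"dy":0.002,"dz":0.04,"ax":0,"ay":0,"az":0,"fingers":0},{"dx":-0.002,"dy":0.002,"dz":0.07,"ax":0,"ay":0,"az":0,"fingers":0},{"dx":-0.002,"dy":0.002,"dz":0.09,"ax":0,"ay":0,"az":0,"fingers":0},{"dx":-0.002,"dy":0.002,"dz":0.1,"ax":0,"ay":0,"az":0,"fingers":0},{"dx":-0.002,"dy":0.002,"dz":0.11,"ax":0,"ay":0,"az":0,"fingers":0},{"dx":-0.002,"dy":0.002,"dz":0.12,"ax":0,"ay":0,"az":0,"fingers":0},{"dx":-0.002,"dy":0.002,"dz":0.125,"ax":0,"ay":0,"az":0,"fingers":0},{"dx":-0.002,"dy":0.002,"dz":0.13,"ax":0,"ay":0,"az":0,"fingers":0},{"dx":-0.002,"dy":0.002,"dz":0.13,"ax":0,"ay":0,"az":0,"fingers":0},{"dx":-0.002,"dy":0.002,"dz":0.13,"ax":0,"ay":0,"az":0,"fingers":0}]'
```

```text
t: 14.43
ee_pos: [0.6054, -0.3438, -0.0171]
tool_rot: [[-0.211, 0.977, 0.001], [0.977, 0.211, -0.0], [-0.0, 0.0, -1.0]]
ft_force: [-0.0, 0.1, -1.5]
gripper_width: 0.0127
gripper_force: 58.9
```

Not yet in contact, so I'll lower 3.5 mm and release.

```bash
python3 -m inch '[{"dx":0,"dy":0,"dz":0.002,"ax":0,"ay":0,"az":0,"fingers":0},{"dx":0,"dy":0,"dz":0.004,"ax":0,"ay":0,"az":0,"fingers":0},{"dx":0,"dy":0,"dz":0.004,"ax":0,"ay":0,"az":0,"fingers":0},{"dx":0,"dy":0,"dz":0.004,"ax":0,"ay":0,"az":0,"fingers":0.4},{"dx":0,"dy":0,"dz":0.004,"ax":0,"ay":0,"az":0,"fingers":0.4},{"dx":0,"dy":0,"dz":0.004,"ax":0,"ay":0,"az":0,"fingers":0.4},{"dx":0,"dy":0,"dz":0.004,"ax":0,"ay":0,"az":0,"fingers":0.4},{"dx":0,"dy":0,"dz":-0.02,"ax":0,"ay":0,"az":0,"fingers":0.6},{"dx":0,"dy":0,"dz":-0.05,"ax":0,"ay":0,"az":0,"fingers":0.6},{"dx":0,"dy":0,"dz":-0.09,"ax":0,"ay":0,"az":0,"fingers":0.6},{"dx":0,"dy":0,"dz":-0.13,"ax":0,"ay":0,"az":0,"fingers":0.6},{"dx":0,"dy":0,"dz":-0.13,"ax":0,"ay":0,"az":0,"fingers":0.6}]'
python3 look.py w11; python3 - <<'E'
from h import *
f=np.load("w11.npz",allow_pickle=True);P=cloud(f["ci"].item(),f["d"])
for v in range(120,290,15): print(v,P[v,262:284:3,2].round(3))
print([P[v,270].round(4) for v in (150,170,190,210,230,250)])
ci=camera_info("top")
print("ff gearbox top px->", plane(ci,[(384.2,208.5),(353+150/6,183+95/6),(353+248/6,183+118/6),(353+230/6,183+210/6),(353+122/6,183+180/6)],.082).round(4))
E
python3 go.py .428 -.175 .15 76
```

```text
t: 15.43
ee_pos: [0.609, -0.3463, 0.1214]
tool_rot: [[-0.211, 0.977, 0.01], [0.977, 0.211, -0.007], [-0.009, 0.008, -1.0]]
ft_force: [0.8, -0.8, 2.0]
gripper_width: 0.0515
gripper_force: 0.0
cam at [ 0.591 -0.263  0.292] axis [ 0.08 -0.32 -0.94]
120 [0.021 0.021 0.021 0.023 0.022 0.021 0.021 0.021]
135 [0.005 0.006 0.004 0.005 0.007 0.008 0.009 0.011]
150 [0.02  0.018 0.019 0.019 0.016 0.008 0.01  0.011]
165 [0.018 0.02  0.019 0.018 0.014 0.004 0.005 0.005]
180 [0.018 0.019 0.019 0.018 0.014 0.004 0.004 0.005]
195 [0.018 0.02  0.019 0.018 0.016 0.003 0.005 0.005]
210 [0.019 0.02  0.021 0.02  0.013 0.006 0.006 0.005]
225 [0.017 0.019 0.021 0.018 0.014 0.007 0.009 0.018]
240 [0.019 0.02  0.02  0.018 0.014 0.008 0.01  0.021]
255 [0.023 0.022 0.022 0.021 0.021 0.021 0.021 0.021]
270 [-0.002 -0.001 -0.002 -0.002  0.    -0.001 -0.    -0.001]
285 [-0.001 -0.001 -0.001  0.    -0.001 -0.001 -0.    -0.001]
[array([ 0.5991, -0.2992,  0.019 ]), array([ 0.6029, -0.3172,  0.0187]), array([ 0.6069, -0.3356,  0.0198]), array([ 0.611 , -0.3549,  0.0204]), array([ 0.6154, -0.3755,  0.0199]), array([ 0.6204, -0.3989,  0.0158])]
ff gearbox top px-> [[ 0.4233 -0.1763  0.082 ]
 [ 0.4468 -0.1611  0.082 ]
 [ 0.4384 -0.2015  0.082 ]
 [ 0.4003 -0.1937  0.082 ]
 [ 0.4114 -0.1495  0.082 ]]
d [ 0.2044 -0.1396 -0.0345] a [0.0023 0.0016 0.1455] rows>= 6.0 up+1cm in tool: [-0.0001  0.0001 -0.01  ]
```

Both rods are seated (short rod top about 20 mm). Next, the follow focus: hover slightly back from it for a closer look.

```bash
python3 go.py .417 -.205 .18 77
python3 -m inch '[{"dx":0.177,"dy":-0.158,"dz":-0.06,"ax":0,"ay":0,"az":0.14,"fingers":1},{"dx":0.177,"dy":-0.158,"dz":-0.06,"ax":0,"ay":0,"az":0.14,"fingers":1},{"dx":0.177,"dy":-0.158,"dz":-0.06,"ax":0,"ay":0,"az":0.14,"fingers":1},{"dx":0.177,"dy":-0.158,"dz":-0.06,"ax":0,"ay":0,"az":0.14,"fingers":1},{"dx":0.177,"dy":-0.158,"dz":-0.06,"ax":0,"ay":0,"az":0.14,"fingers":1},{"dx":0.177,"dy":-0.158,"dz":-0.06,"ax":0,"ay":0,"az":0.14,"fingers":1},{"dx":0.177,"dy":-0.158,"dz":-0.06,"ax":0,"ay":0,"az":0.14,"fingers":1},{"dx":0.177,"dy":-0.158,"dz":-0.06,"ax":0,"ay":0,"az":0.14,"fingers":1},{"dx":0.177,"dy":-0.158,"dz":-0.06,"ax":0,"ay":0,"az":0.14,"fingers":1},{"dx":0.177,"dy":-0.158,"dz":-0.06,"ax":0,"ay":0,"az":0.14,"fingers":1}]'
python3 look.py w12
```

```text
d [ 0.1773 -0.1566 -0.0644] a [0.0023 0.0016 0.1399] rows>= 5.9 up+1cm in tool: [-0.0001  0.0001 -0.01  ]
t: 16.32
ee_pos: [0.414, -0.2045, 0.172]
tool_rot: [[0.225, 0.974, 0.0], [0.974, -0.225, 0.0], [0.0, 0.0, -1.0]]
ft_force: [-0.2, -0.5, -0.1]
gripper_width: 0.0854
gripper_force: 0.0
cam at [ 0.434 -0.123  0.344] axis [-0.07 -0.32 -0.95]
```

View pics/w12.png

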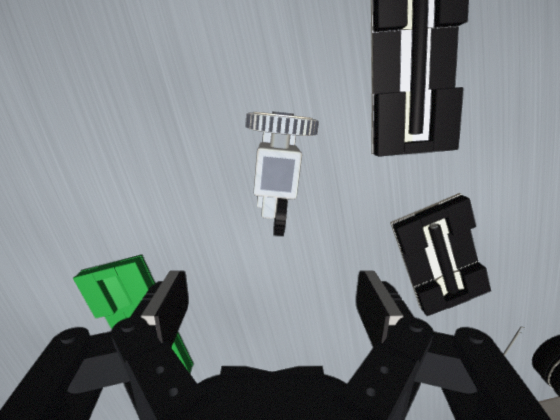

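The follow focus gearbox top is at (278,173), its wheel at (283,124) and its gear at (280,215). Both rods are visible in their pockets.

```bash
python3 - <<'E'
from h import *
f=np.load("w12.npz",allow_pickle=True); ci=f["ci"].item();P=cloud(ci,f["d"])
a,b,c,d=250,140,306,205; Q=P[b:d,a:c]; m=(Q[...,2]>.077)&(Q[...,2]<.088)
n,l,st,_=cv2.connectedComponentsWithStats(cv2.morphologyEx(m.astype(np.uint8),cv2.MORPH_OPEN,np.ones((7,7),np.uint8))); print(st[1:])
print(rect(ci,l==1+np.argmax(st[1:,4]),.082,(a,b)))
q=P[100:145,235:330].reshape(-1,3); k=(q[:,2]>.03)&(q[:,2]<.1); print("wheel",q[k].mean(0))
q=P[196:240,268:292].reshape(-1,3); k=(q[:,2]>.05)&(q[:,2]<.1); print("gear",q[k].mean(0))
E
```

```text
[[   4    8   47   51 2108]]
(array([ 426.2, -176.5]), array([39.5, 43.7]), 71.3, array([ 426.2, -175.9]))
wheel [ 0.43861784 -0.13698888  0.08130864]
gear [ 0.41847847 -0.2156183   0.0734609 ]
```

```bash
python3 -m inch '[{"dx":0.03,"dy":0.0055,"dz":0.02,"ax":0,"ay":0,"az":0.017,"fingers":1},{"dx":0.03,"dy":0.0055,"dz":0.05,"ax":0,"ay":0,"az":0.017,"fingers":1},{"dx":0.03,"dy":0.0055,"dz":0.08,"ax":0,"ay":0,"az":0.017,"fingers":1},{"dx":0.03,"dy":0.0055,"dz":0.11,"ax":0,"ay":0,"az":0.017,"fingers":1},{"dx":0.03,"dy":0.0055,"dz":0.13,"ax":0,"ay":0,"az":0.017,"fingers":1},{"dx":0.03,"dy":0.0055,"dz":0.15,"ax":0,"ay":0,"az":0.017,"fingers":1},{"dx":0.03,"dy":0.0055,"dz":0.168,"ax":0,"ay":0,"az":0.017,"fingers":1},{"dx":0.03,"dy":0.0055,"dz":0.168,"ax":0,"ay":0,"az":0.017,"fingers":1},{"dx":0.03,"dy":0.0055,"dz":0.168,"ax":0,"ay":0,"az":0.017,"fingers":1}]'
python3 -m inch '[{"dx":0,"dy":0,"dz":0,"ax":0,"ay":0,"az":0,"fingers":0},{"dx":0,"dy":0,"dz":0,"ax":0,"ay":0,"az":0,"fingers":0},{"dx":0,"dy":0,"dz":0,"ax":0,"ay":0,"az":0,"fingers":0},{"dx":0,"dy":0,"dz":0,"ax":0,"ay":0,"az":0,"fingers":0},{"dx":0,"dy":0,"dz":0,"ax":0,"ay":0,"az":0,"fingers":0},{"dx":0,"dy":0,"dz":0,"ax":0,"ay":0,"az":0,"fingers":0},{"dx":0,"dy":0,"dz":0,"ax":0,"ay":0,"az":0,"fingers":0},{"dx":0,"dy":0,"dz":0,"ax":0,"ay":0,"az":0,"fingers":0}]'
```

```text
t: 17.12
ee_pos: [0.4249, -0.1757, 0.0035]
tool_rot: [[0.277, 0.961, -0.002], [0.961, -0.277, 0.001], [0.001, -0.003, -1.0]]
ft_force: [0.1, 0.3, 1.1]
gripper_width: 0.0857
gripper_force: 0.0
t: 17.78
ee_pos: [0.4261, -0.1764, 0.0054]
tool_rot: [[0.277, 0.961, 0.001], [0.961, -0.277, -0.001], [-0.001, 0.002, -1.0]]
ft_force: [-2.0, 0.5, 8.2]
gripper_width: 0.0398
gripper_force: 59.0
```

```bash
python3 go.py .5877 .125 .105 92.5
python3 -m inch '[{"dx":0,"dy":0,"dz":-0.01,"ax":0,"ay":0,"az":0,"fingers":0},{"dx":0,"dy":0,"dz":-0.03,"ax":0,"ay":0,"az":0,"fingers":0},{"dx":0,"dy":0,"dz":-0.06,"ax":0,"ay":0,"az":0,"fingers":0},{"dx":0,"dy":0,"dz":-0.1,"ax":0,"ay":0,"az":0,"fingers":0},{"dx":0,"dy":0,"dz":-0.1,"ax":0,"ay":0,"az":0,"fingers":0},{"dx":0,"dy":0,"dz":-0.1,"ax":0,"ay":0,"az":0,"fingers":0}]'
python3 look.py w13
```

```text
d [ 0.3343  0.072  -0.0997] a [ 0.0005  0.0003 -0.1032] rows>= 8.5 up+1cm in tool: [-0.    0.   -0.01]
t: 18.28
ee_pos: [0.4269, -0.1768, 0.1062]
tool_rot: [[0.277, 0.961, 0.004], [0.961, -0.277, -0.002], [-0.001, 0.004, -1.0]]
ft_force: [0.6, -0.2, -5.0]
gripper_width: 0.0398
gripper_force: 61.2
cam at [ 0.45  -0.096  0.278] axis [-0.09 -0.31 -0.95]
```

```bash
python3 -m inch '[{"dx":0.02,"dy":0.008,"dz":0,"ax":0,"ay":0,"az":-0.01,"fingers":0},{"dx":0.05,"dy":0.019,"dz":0,"ax":0,"ay":0,"az":-0.03,"fingers":0},{"dx":0.08,"dy":0.03,"dz":0,"ax":0,"ay":0,"az":-0.05,"fingers":0},{"dx":0.11,"dy":0.042,"dz":0,"ax":0,"ay":0,"az":-0.07,"fingers":0},{"dx":0.14,"dy":0.053,"dz":0,"ax":0,"ay":0,"az":-0.09,"fingers":0},{"dx":0.17,"dy":0.064,"dz":0,"ax":0,"ay":0,"az":-0.103,"fingers":0},{"dx":0.2,"dy":0.075,"dz":0,"ax":0,"ay":0,"az":-0.103,"fingers":0},{"dx":0.23,"dy":0.087,"dz":0,"ax":0,"ay":0,"az":-0.103,"fingers":0},{"dx":0.253,"dy":0.0955,"dz":0,"ax":0,"ay":0,"az":-0.103,"fingers":0},{"dx":0.253,"dy":0.0955,"dz":0,"ax":0,"ay":0,"az":-0.103,"fingers":0},{"dx":0.253,"dy":0.0955,"dz":0,"ax":0,"ay":0,"az":-0.103,"fingers":0},{"dx":0.253,"dy":0.0955,"dz":0,"ax":0,"ay":0,"az":-0.103,"fingers":0}]'
python3 look.py w14
```

```text
t: 19.33
ee_pos: [0.5856, 0.0406, 0.1025]
tool_rot: [[-0.043, 0.999, -0.004], [0.999, 0.043, -0.0], [0.0, -0.004, -1.0]]
ft_force: [-1.3, 0.3, -5.3]
gripper_width: 0.0398
gripper_force: 61.4
cam at [0.584 0.124 0.274] axis [ 0.01 -0.32 -0.95]
```

View pics/w14.png

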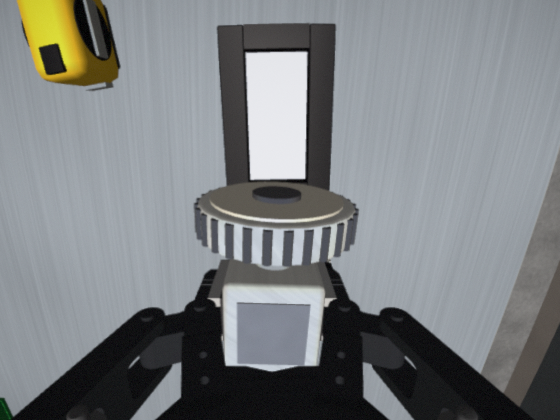

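The follow focus is held squarely with its gearbox at (274,315). The insert's white pocket spans (245–308, 51–181), and the tape stands untouched at top left.

```bash
python3 - <<'E'
from h import *
meas("w14","white",(225,35,325,184),.005); meas("w14","dark",(205,15,345,195),.022)
s=read_state(); R=s["tool_rot"];e=s["ee_pos"]
f=np.load("w14.npz",allow_pickle=True); ci=f["ci"].item(); L=(cloud(ci,f["d"])-e)@R*1000
q=L[270:375,215:335].reshape(-1,3); zt=np.median(L[310:355,245:300,2]); k=np.abs(q[:,2]-zt)<3; k&=np.abs(q[:,0])<35
print("top z",zt,"x",np.percentile(q[k][:,0],[.5,99.5]),"y",np.percentile(q[k][:,1],[1,50,99]))
r=f["p"].max(2); print([int(v) for v in r[170:190,275]])
print(plane(ci,[(276,25),(276,50.5)],.022)*1000)
E
```

```text
white (225, 35, 325, 184) (array([587.3, 117.4]), array([ 50.2, 105.6]), -86.5, array([587.1, 120.4]))
dark (205, 15, 345, 195) (array([587. , 122.5]), array([ 88.5, 128. ]), -86.6, array([588.7, 129.7]))
top z -76.0568313422182 x [-18.389381   21.9266193] y [-18.20581308   1.08126117  20.93857487]
[238, 238, 239, 238, 237, 238, 237, 236, 209, 118, 36, 50, 81, 93, 94, 83, 53, 40, 34, 36]
[[583.24786367 185.76958137  22.        ]
 [584.07286446 168.16121641  22.        ]]
```

```bash
python3 go.py .5858 .1211 .013 93.4
```

```text
d [0.0808 0.0038 0.0899] a [-0.001  -0.     -0.0053] rows>= 2.9 up+1cm in tool: [ 0.   -0.   -0.01]
```

```bash
python3 -m inch '[{"dx":0.03,"dy":0.001,"dz":0,"ax":0,"ay":0,"az":-0.005,"fingers":0},{"dx":0.06,"dy":0.003,"dz":0,"ax":0,"ay":0,"az":-0.005,"fingers":0},{"dx":0.081,"dy":0.004,"dz":0.01,"ax":0,"ay":0,"az":-0.005,"fingers":0},{"dx":0.081,"dy":0.004,"dz":0.03,"ax":0,"ay":0,"az":-0.005,"fingers":0},{"dx":0.081,"dy":0.004,"dz":0.05,"ax":0,"ay":0,"az":-0.005,"fingers":0},{"dx":0.081,"dy":0.004,"dz":0.06,"ax":0,"ay":0,"az":-0.005,"fingers":0},{"dx":0.081,"dy":0.004,"dz":0.06,"ax":0,"ay":0,"az":-0.005,"fingers":0},{"dx":0.081,"dy":0.004,"dz":0.06,"ax":0,"ay":0,"az":-0.005,"fingers":0},{"dx":0.081,"dy":0.004,"dz":0.06,"ax":0,"ay":0,"az":-0.005,"fingers":0}]'; python3 go.py .5858 .1211 .013 93.4
```

```text
t: 20.13
ee_pos: [0.5885, 0.1212, 0.0454]
tool_rot: [[-0.058, 0.998, 0.001], [0.998, 0.058, 0.0], [-0.0, 0.001, -1.0]]
ft_force: [1.6, 0.1, -3.8]
gripper_width: 0.04
gripper_force: 61.2
d [ 0.     -0.0027  0.0324] a [ 0.0004  0.     -0.0005] rows>= 0.8 up+1cm in tool: [-0.    0.   -0.01]
```

```bash
python3 -m inch '[{"dx":0,"dy":-0.002,"dz":0.005,"ax":0,"ay":0,"az":0,"fingers":0},{"dx":0,"dy":-0.002,"dz":0.01,"ax":0,"ay":0,"az":0,"fingers":0},{"dx":0,"dy":-0.002,"dz":0.015,"ax":0,"ay":0,"az":0,"fingers":0},{"dx":0,"dy":-0.002,"dz":0.02,"ax":0,"ay":0,"az":0,"fingers":0},{"dx":0,"dy":-0.002,"dz":0.025,"ax":0,"ay":0,"az":0,"fingers":0},{"dx":0,"dy":-0.002,"dz":0.029,"ax":0,"ay":0,"az":0,"fingers":0},{"dx":0,"dy":-0.002,"dz":0.032,"ax":0,"ay":0,"az":0,"fingers":0},{"dx":0,"dy":-0.002,"dz":0.032,"ax":0,"ay":0,"az":0,"fingers":0},{"dx":0,"dy":-0.002,"dz":0.032,"ax":0,"ay":0,"az":0,"fingers":0}]'; python3 go.py .5858 .1211 .0105 93.4
```

```text
t: 20.88
ee_pos: [0.5857, 0.1217, 0.0122]
tool_rot: [[-0.059, 0.998, -0.0], [0.998, 0.059, -0.0], [0.0, -0.0, -1.0]]
ft_force: [0.7, -0.0, -4.4]
gripper_width: 0.0394
gripper_force: 61.4
d [-0.0006  0.0001  0.0017] a [-0.0001 -0.     -0.0002] rows>= 0.0 up+1cm in tool: [ 0.   -0.   -0.01]
```

```bash
python3 -m inch '[{"dx":0,"dy":0,"dz":0.001,"ax":0,"ay":0,"az":0,"fingers":0},{"dx":0,"dy":0,"dz":0.002,"ax":0,"ay":0,"az":0,"fingers":0},{"dx":0,"dy":0,"dz":0.002,"ax":0,"ay":0,"az":0,"fingers":0},{"dx":0,"dy":0,"dz":0.002,"ax":0,"ay":0,"az":0,"fingers":1},{"dx":0,"dy":0,"dz":0.002,"ax":0,"ay":0,"az":0,"fingers":1},{"dx":0,"dy":0,"dz":0.002,"ax":0,"ay":0,"az":0,"fingers":1},{"dx":0,"dy":0,"dz":0.002,"ax":0,"ay":0,"az":0,"fingers":1},{"dx":0,"dy":0,"dz":0.002,"ax":0,"ay":0,"az":0,"fingers":1},{"dx":0,"dy":0,"dz":0.002,"ax":0,"ay":0,"az":0,"fingers":1},{"dx":0,"dy":0,"dz":-0.02,"ax":0,"ay":0,"az":0,"fingers":1},{"dx":0,"dy":0,"dz":-0.04,"ax":0,"ay":0,"az":0,"fingers":1},{"dx":0,"dy":0,"dz":-0.06,"ax":0,"ay":0,"az":0,"fingers":1}]'
python3 -m inch '[{"dx":0,"dy":0,"dz":-0.04,"ax":0,"ay":0,"az":0,"fingers":1},{"dx":0,"dy":0,"dz":-0.08,"ax":0,"ay":0,"az":0,"fingers":1},{"dx":-0.03,"dy":0,"dz":-0.1,"ax":0,"ay":0,"az":0,"fingers":1},{"dx":-0.03,"dy":0,"dz":-0.1,"ax":0,"ay":0,"az":0,"fingers":1},{"dx":-0.03,"dy":0,"dz":-0.1,"ax":0,"ay":0,"az":0,"fingers":1},{"dx":-0.03,"dy":0,"dz":-0.1,"ax":0,"ay":0,"az":0,"fingers":1}]'
python3 look.py w15
```

```text
t: 21.88
ee_pos: [0.5855, 0.1216, 0.073]
tool_rot: [[-0.059, 0.998, -0.001], [0.998, 0.059, -0.0], [-0.0, -0.001, -1.0]]
ft_force: [0.2, 1.3, 0.3]
gripper_width: 0.0851
gripper_force: 0.0
t: 22.38
ee_pos: [0.5872, 0.0918, 0.1719]
tool_rot: [[-0.058, 0.998, -0.001], [0.998, 0.058, 0.0], [0.0, -0.001, -1.0]]
ft_force: [-0.1, -1.2, -0.9]
gripper_width: 0.0856
gripper_force: 0.0
cam at [0.584 0.175 0.344] axis [ 0.02 -0.32 -0.95]
```

View pics/w15.png

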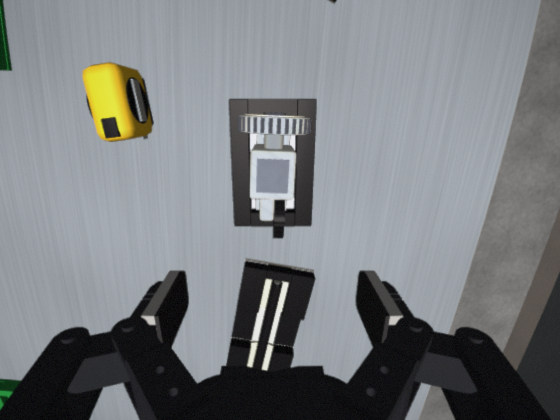

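The follow focus stands upright in its pocket at (272,175), with white floor visible around the clamp. I'll check heights, and where the lamp head is before going to the eyepiece.

```bash
python3 - <<'E'
from h import *
f=np.load("w15.npz",allow_pickle=True); ci=f["ci"].item();P=cloud(ci,f["d"]); print("gearbox top z",np.median(P[165:190,260:285,2]), P[165:190,260:285].mean((0,1)))
ci=camera_info("top"); P=cloud(ci,np.load("top0.npz")["d"])
for u,v in((59,118),(40,100),(80,135),(52,65),(50,30),(86,57),(59,92)): print((u,v),P[v,u].round(3))
E
python3 go.py .424 .327 .17 93.4
```

```text
gearbox top z 0.08712025444990174 [0.5867099  0.1201709  0.08913545]
(59, 118) [0.584 0.57  0.217]
(40, 100) [0.623 0.616 0.219]
(80, 135) [0.546 0.519 0.22 ]
(52, 65) [0.701 0.592 0.227]
(50, 30) [0.789 0.61  0.219]
(86, 57) [0.823 0.614 0.025]
(59, 92) [0.641 0.573 0.223]
d [ 0.2441 -0.1487  0.0017] a [-0.0006 -0.0001 -0.0002] rows>= 6.9 up+1cm in tool: [ 0.   -0.   -0.01]
```

The follow focus is seated, with its top at 87 mm. The lamp disc hangs at (0.58, 0.57, 0.22), so I'll use yaw 60° to keep the wrist clear.

```bash
python3 go.py .411 .331 .17 60
```

```text
d [ 0.2489 -0.1614  0.0017] a [-6.000e-04  1.000e-04  1.854e-01] rows>= 7.1 up+1cm in tool: [ 0.   -0.   -0.01]
```

```bash
python3 -m inch '[{"dx":0.249,"dy":-0.161,"dz":0,"ax":0,"ay":0,"az":0.185,"fingers":1},{"dx":0.249,"dy":-0.161,"dz":0,"ax":0,"ay":0,"az":0.185,"fingers":1},{"dx":0.249,"dy":-0.161,"dz":0,"ax":0,"ay":0,"az":0.185,"fingers":1},{"dx":0.249,"dy":-0.161,"dz":0,"ax":0,"ay":0,"az":0.185,"fingers":1},{"dx":0.249,"dy":-0.161,"dz":0,"ax":0,"ay":0,"az":0.185,"fingers":1},{"dx":0.249,"dy":-0.161,"dz":0,"ax":0,"ay":0,"az":0.185,"fingers":1},{"dx":0.249,"dy":-0.161,"dz":0,"ax":0,"ay":0,"az":0.185,"fingers":1},{"dx":0.249,"dy":-0.161,"dz":0,"ax":0,"ay":0,"az":0.185,"fingers":1},{"dx":0.249,"dy":-0.161,"dz":0,"ax":0,"ay":0,"az":0.185,"fingers":1},{"dx":0.249,"dy":-0.161,"dz":0,"ax":0,"ay":0,"az":0.185,"fingers":1},{"dx":0.249,"dy":-0.161,"dz":0,"ax":0,"ay":0,"az":0.185,"fingers":1},{"dx":0.249,"dy":-0.161,"dz":0,"ax":0,"ay":0,"az":0.185,"fingers":1}]'
python3 look.py w16; python3 - <<'E'
from h import *
f=np.load("w16.npz",allow_pickle=True); ci=f["ci"].item();P=cloud(ci,f["d"])
m=(P[...,2]>.060)&(P[...,2]<.072)&(np.hypot(P[...,0]-.426,P[...,1]-.357)<.04); v,u=np.nonzero(m)
q=plane(ci,np.c_[u,v],.066)[:,:2]*1000; print("eyecup",cv2.minEnclosingCircle(q.astype(np.float32)),q.mean(0),len(q), u.mean(),v.mean())
f0=f["p"].astype(int); w=(f0.min(2)>200); n,l,st,c=cv2.connectedComponentsWithStats(w.astype(np.uint8))
for i in range(1,n):
    if st[i,4]>150:
        v,u=np.nonzero(l==i); q=plane(ci,np.c_[u,v],.005)[:,:2]*1000; print("white",st[i],np.round(c[i]),cv2.minEnclosingCircle(q.astype(np.float32)),q.mean(0))
E
```

```text
t: 23.43
ee_pos: [0.4129, 0.3298, 0.172]
tool_rot: [[0.5, 0.866, -0.0], [0.866, -0.5, -0.001], [-0.001, -0.0, -1.0]]
ft_force: [0.0, 0.6, -0.6]
gripper_width: 0.0853
gripper_force: 0.0
cam at [0.456 0.402 0.344] axis [-0.16 -0.28 -0.95]
eyecup ((427.4471435546875, 359.3843994140625), 19.003372192382812) [427.33107964 359.74792134] 1223 268.17988552739166 167.1839738348324
white [ 405   49   53   64 2590] [431.  80.] ((616.1716918945312, 345.77685546875), 32.08000564575195) [618.93040454 345.40460627]
```

View pics/w16.png

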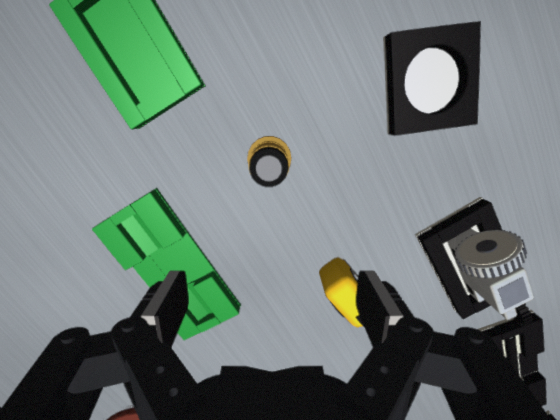

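The eyepiece is at (268,167), its insert at (431,80), and nothing stands within finger reach; the tape at (345,290) is well clear.

```bash
python3 go.py .4274 .3594 -.006 60; python3 - <<'E'
from h import *
meas("w16","dark",(378,15,490,142),.022)
E
python3 -m inch '[{"dx":0.033,"dy":-0.002,"dz":0.03,"ax":0,"ay":0,"az":0,"fingers":1},{"dx":0.033,"dy":-0.002,"dz":0.06,"ax":0,"ay":0,"az":0,"fingers":1},{"dx":0.033,"dy":-0.002,"dz":0.09,"ax":0,"ay":0,"az":0,"fingers":1},{"dx":0.033,"dy":-0.002,"dz":0.12,"ax":0,"ay":0,"az":0,"fingers":1},{"dx":0.033,"dy":-0.002,"dz":0.14,"ax":0,"ay":0,"az":0,"fingers":1},{"dx":0.033,"dy":-0.002,"dz":0.16,"ax":0,"ay":0,"az":0,"fingers":1},{"dx":0.033,"dy":-0.002,"dz":0.178,"ax":0,"ay":0,"az":0,"fingers":1},{"dx":0.033,"dy":-0.002,"dz":0.178,"ax":0,"ay":0,"az":0,"fingers":1},{"dx":0.033,"dy":-0.002,"dz":0.178,"ax":0,"ay":0,"az":0,"fingers":1}]'
python3 -m inch '[{"dx":0,"dy":0,"dz":0,"ax":0,"ay":0,"az":0,"fingers":0},{"dx":0,"dy":0,"dz":0,"ax":0,"ay":0,"az":0,"fingers":0},{"dx":0,"dy":0,"dz":0,"ax":0,"ay":0,"az":0,"fingers":0},{"dx":0,"dy":0,"dz":0,"ax":0,"ay":0,"az":0,"fingers":0},{"dx":0,"dy":0,"dz":0,"ax":0,"ay":0,"az":0,"fingers":0},{"dx":0,"dy":0,"dz":0,"ax":0,"ay":0,"az":0,"fingers":0},{"dx":0,"dy":0,"dz":0,"ax":0,"ay":0,"az":0,"fingers":0},{"dx":0,"dy":0,"dz":0,"ax":0,"ay":0,"az":0,"fingers":0}]'
```

```text
d [ 0.0329 -0.0023  0.1781] a [-0.      0.0002 -0.0002] rows>= 4.3 up+1cm in tool: [-0.   -0.   -0.01]
dark (378, 15, 490, 142) (array([612.5, 347.3]), array([96. , 99.1]), 68.7, array([614. , 349.6]))
t: 24.23
ee_pos: [0.4269, 0.3593, -0.0061]
tool_rot: [[0.5, 0.866, -0.002], [0.866, -0.5, -0.001], [-0.002, -0.001, -1.0]]
ft_force: [0.1, 0.7, 0.8]
gripper_width: 0.0855
gripper_force: 0.0
t: 24.9
ee_pos: [0.4275, 0.3609, -0.0043]
tool_rot: [[0.499, 0.867, 0.001], [0.867, -0.499, 0.001], [0.001, 0.001, -1.0]]
ft_force: [-1.2, -0.7, 8.0]
gripper_width: 0.0388
gripper_force: 59.5
```

```bash
python3 go.py .598 .316 .08 60;  python3 -m inch '[{"dx":0,"dy":0,"dz":-0.01,"ax":0,"ay":0,"az":0,"fingers":0},{"dx":0,"dy":0,"dz":-0.03,"ax":0,"ay":0,"az":0,"fingers":0},{"dx":0,"dy":0,"dz":-0.06,"ax":0,"ay":0,"az":0,"fingers":0},{"dx":0.01,"dy":0.03,"dz":-0.084,"ax":0,"ay":0,"az":0,"fingers":0},{"dx":0.018,"dy":0.06,"dz":-0.084,"ax":0,"ay":0,"az":0,"fingers":0},{"dx":0.027,"dy":0.09,"dz":-0.084,"ax":0,"ay":0,"az":0,"fingers":0},{"dx":0.036,"dy":0.12,"dz":-0.084,"ax":0,"ay":0,"az":0,"fingers":0},{"dx":0.042,"dy":0.15,"dz":-0.084,"ax":0,"ay":0,"az":0,"fingers":0},{"dx":0.046,"dy":0.17,"dz":-0.084,"ax":0,"ay":0,"az":0,"fingers":0},{"dx":0.046,"dy":0.17,"dz":-0.084,"ax":0,"ay":0,"az":0,"fingers":0},{"dx":0.046,"dy":0.17,"dz":-0.084,"ax":0,"ay":0,"az":0,"fingers":0},{"dx":0.046,"dy":0.17,"dz":-0.084,"ax":0,"ay":0,"az":0,"fingers":0}]'
python3 look.py w17; python3 - <<'E'
from h import *
f=np.load("w17.npz",allow_pickle=True); ci=f["ci"].item();P=cloud(ci,f["d"]); s=read_state();R=s["tool_rot"];e=s["ee_pos"]; L=(P-e)@R*1000
m=(np.hypot(L[...,0],L[...,1])<25)&(L[...,2]<-55)&(L[...,2]>-90); z=np.median(L[m][:,2]); m&=np.abs(L[...,2]-z)<5
print("eyecup top z",z,"xy",L[m].min(0),L[m].max(0),m.sum())
w=(f["p"].min(2)>200); n,l,st,c=cv2.connectedComponentsWithStats(w.astype(np.uint8))
for i in range(1,n):
    if st[i,4]>300:
        v,u=np.nonzero(l==i); q=plane(ci,np.c_[u,v],.005)[:,:2]*1000; print("white",st[i],cv2.minEnclosingCircle(q.astype(np.float32)))
E
```

```text
d [ 0.0463  0.1702 -0.0841] a [ 0.0003 -0.0005  0.0004] rows>= 4.7 up+1cm in tool: [ 0.    0.   -0.01]
t: 25.9
ee_pos: [0.5963, 0.3155, 0.0785]
tool_rot: [[0.499, 0.867, -0.001], [0.867, -0.499, -0.0], [-0.001, -0.001, -1.0]]
ft_force: [-1.0, 0.6, -2.0]
gripper_width: 0.0382
gripper_force: 61.0
cam at [0.639 0.388 0.25 ] axis [-0.16 -0.28 -0.95]
eyecup top z -69.38037280124232 xy [-20.48849333 -22.59594658 -74.36816206] [ 17.74377263  23.73730089 -64.38467163] 6172
white [ 234  132   79   76 4719] ((616.2026977539062, 345.96441650390625), 32.570030212402344)
```

View pics/w17.png

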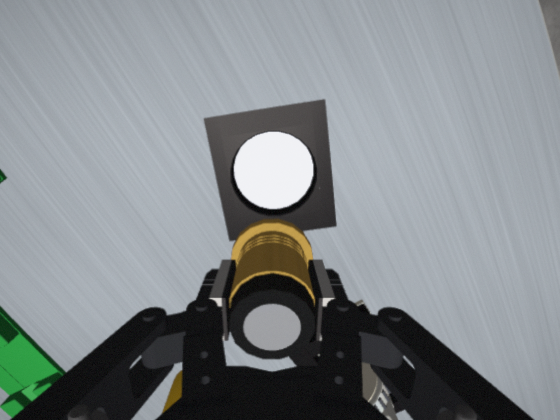

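The eyepiece is held upright at (272,290), and the pocket circle is at (273,171), centre (616.2, 346). Moving over it and lowering.

```bash
python3 go.py .6164 .3475 .003 60; python3 -m inch '[{"dx":0.02,"dy":0,"dz":0,"ax":0,"ay":0,"az":0,"fingers":0},{"dx":0.037,"dy":0.0015,"dz":0,"ax":0,"ay":0,"az":0,"fingers":0},{"dx":0.037,"dy":0.0015,"dz":0.02,"ax":0,"ay":0,"az":0,"fingers":0},{"dx":0.037,"dy":0.0015,"dz":0.04,"ax":0,"ay":0,"az":0,"fingers":0},{"dx":0.037,"dy":0.0015,"dz":0.05,"ax":0,"ay":0,"az":0,"fingers":0},{"dx":0.037,"dy":0.0015,"dz":0.055,"ax":0,"ay":0,"az":0,"fingers":0},{"dx":0.037,"dy":0.0015,"dz":0.06,"ax":0,"ay":0,"az":0,"fingers":0},{"dx":0.037,"dy":0.0015,"dz":0.065,"ax":0,"ay":0,"az":0,"fingers":0},{"dx":0.037,"dy":0.0015,"dz":0.07,"ax":0,"ay":0,"az":0,"fingers":0},{"dx":0.037,"dy":0.0015,"dz":0.075,"ax":0,"ay":0,"az":0,"fingers":0},{"dx":0.037,"dy":0.0015,"dz":0.075,"ax":0,"ay":0,"az":0,"fingers":0},{"dx":0.037,"dy":0.0015,"dz":0.075,"ax":0,"ay":0,"az":0,"fingers":0}]'
```

```text
d [0.0376 0.0019 0.0756] a [-0.0002  0.0002  0.0006] rows>= 2.0 up+1cm in tool: [-0.   -0.   -0.01]
t: 26.95
ee_pos: [0.617, 0.3467, 0.0034]
tool_rot: [[0.499, 0.867, -0.0], [0.867, -0.499, -0.0], [-0.0, -0.0, -1.0]]
ft_force: [-0.7, -0.9, -2.3]
gripper_width: 0.0383
gripper_force: 61.1
```

```bash
python3 -m inch '[{"dx":0,"dy":0,"dz":0.001,"ax":0,"ay":0,"az":0,"fingers":0},{"dx":0,"dy":0,"dz":0.002,"ax":0,"ay":0,"az":0,"fingers":0},{"dx":0,"dy":0,"dz":0.003,"ax":0,"ay":0,"az":0,"fingers":0},{"dx":0,"dy":0,"dz":0.003,"ax":0,"ay":0,"az":0,"fingers":0},{"dx":0,"dy":0,"dz":0.003,"ax":0,"ay":0,"az":0,"fingers":0}]'
```

```text
t: 27.37
ee_pos: [0.6172, 0.3469, 0.0008]
tool_rot: [[0.499, 0.867, 0.001], [0.867, -0.499, 0.0], [0.0, 0.0, -1.0]]
ft_force: [-0.7, -1.3, 1.6]
gripper_width: 0.0383
gripper_force: 61.3
```

In contact (force turned positive). Releasing and rising.

```bash
python3 -m inch '[{"dx":0,"dy":0,"dz":0,"ax":0,"ay":0,"az":0,"fingers":1},{"dx":0,"dy":0,"dz":0,"ax":0,"ay":0,"az":0,"fingers":1},{"dx":0,"dy":0,"dz":0,"ax":0,"ay":0,"az":0,"fingers":1},{"dx":0,"dy":0,"dz":0,"ax":0,"ay":0,"az":0,"fingers":1},{"dx":0,"dy":0,"dz":0,"ax":0,"ay":0,"az":0,"fingers":1},{"dx":0,"dy":0,"dz":0,"ax":0,"ay":0,"az":0,"fingers":1},{"dx":0,"dy":0,"dz":-0.02,"ax":0,"ay":0,"az":0,"fingers":1},{"dx":0,"dy":0,"dz":-0.05,"ax":0,"ay":0,"az":0,"fingers":1},{"dx":0,"dy":0,"dz":-0.08,"ax":0,"ay":0,"az":0,"fingers":1},{"dx":0,"dy":0,"dz":-0.12,"ax":0,"ay":0,"az":0,"fingers":1},{"dx":-0.05,"dy":0,"dz":-0.14,"ax":0,"ay":0,"az":0,"fingers":1},{"dx":-0.09,"dy":0,"dz":-0.14,"ax":0,"ay":0,"az":0,"fingers":1}]'
python3 -m inch '[{"dx":-0.06,"dy":0,"dz":-0.03,"ax":0,"ay":0,"az":0,"fingers":1},{"dx":-0.06,"dy":0,"dz":-0.03,"ax":0,"ay":0,"az":0,"fingers":1},{"dx":-0.06,"dy":0,"dz":-0.03,"ax":0,"ay":0,"az":0,"fingers":1},{"dx":-0.06,"dy":0,"dz":-0.03,"ax":0,"ay":0,"az":0,"fingers":1},{"dx":-0.06,"dy":0,"dz":-0.03,"ax":0,"ay":0,"az":0,"fingers":1}]'
python3 look.py w18; python3 - <<'E'
from h import *
f=np.load("w18.npz",allow_pickle=True); ci=f["ci"].item();P=cloud(ci,f["d"])
m=(P[...,2]>.06)&(P[...,2]<.08)&(np.hypot(P[...,0]-.616,P[...,1]-.346)<.04)
print("eyecup",P[m].mean(0),P[m][:,:2].min(0),P[m][:,:2].max(0),np.percentile(P[m][:,2],[5,50,95]))
p,d=capture("top"); cv2.imwrite("pics/topend.png",p)
ci=camera_info("top");Q=cloud(ci,d); h=Q[193:216,225:258]; k=(h[...,2]>.05)&(h[...,2]<.07); r=cv2.minAreaRect((h[k][:,:2]*1000).astype(np.float32)); print("tape",r)
E
```

```text
t: 28.37
ee_pos: [0.5804, 0.279, 0.1439]
tool_rot: [[0.497, 0.868, 0.009], [0.868, -0.497, 0.003], [0.007, 0.006, -1.0]]
ft_force: [1.9, -1.3, -0.0]
gripper_width: 0.0853
gripper_force: 0.0
t: 28.78
ee_pos: [0.5475, 0.2257, 0.1695]
tool_rot: [[0.499, 0.867, 0.001], [0.867, -0.499, 0.0], [0.001, 0.0, -1.0]]
ft_force: [0.2, 1.1, -0.8]
gripper_width: 0.0853
gripper_force: 0.0
cam at [0.59  0.298 0.341] axis [-0.16 -0.28 -0.95]
eyecup [0.6166088  0.34382594 0.0702918 ] [0.59750606 0.32554317] [0.63532128 0.36333365] [0.06749914 0.07057233 0.07199697]
tape ((0.0, 0.0), (0.0, 0.0), 0.0)
```

View pics/w18.png

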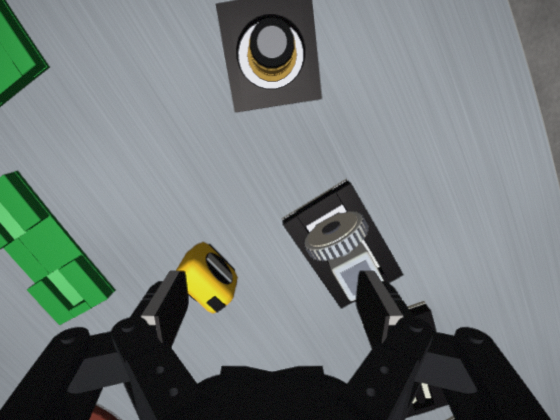

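The eyepiece stands in its pocket at (270,50), centred to about 2 mm with its top at 71 mm. The follow focus is seated and the tape is untouched.

```bash
python3 -c "
from station import *
print(job_done())"
```

```text
the job is handed in; nothing more can be done
None
```

All four pieces are seated in their own inserts by my camera checks, the tape measure was left where it stood, and the job was handed in at about 29 s; no verdict came back.

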